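# Send a tote of castings into the dispatch bay behind its tab-lock gate

## Task

Load the tote where it waits on the rollers: every red lever casting on the bench into its long compartment and every bevel gear into its short one, each lying on the tote's floor with nothing stacked. Pinch both release tabs on the gate's knob and swing the gate open until it latches, then push the loaded tote along the rollers, without lifting it, gently until it is fully home against the bay's stop. Last, swing the gate shut behind the tote so that both tabs click back out into their notches; leave the tote home and the other things on the bench alone.

Things in the scene. Friction and masses are not known exactly. Their poses are not given: they have to be found in the camera images.
- track: fixed roller track. Origin: on the bench, centre line, 280 mm before the bay's stop; y along the track towards the bay, x across it away from the robot, z up. Free rollers' tops 50 mm above the bench, side rails' tops 68 mm (170 mm apart inside, about 190 outside); a 60 mm high lip ends the infeed at y = -465 mm. The bay lies past the gate; a guard up to 130 mm high stands on its far rail.
- bay_stop: upright end plate of the bay, 114 mm high, with a rubber buffer on its face. Origin: on the bench at the track's centre line, in the plane of the buffer's face; axes as the track's (y downstream). Fully home, the tote's front wall touches the buffer: its origin is then at y = -125 mm in this frame.
- tote: open grey tote on the rollers upstream, clear of the gate's swing: 160 mm wide, 250 long, 60 high, 4 mm walls and floor, about 0.6 kg. Origin: middle of its underside; y along its length towards the bay. A 50 mm high cross wall at y = 35..39 mm parts it into a long compartment (y -121..35) and a short one (y 39..121), each x -76..76 mm. Rolls at about 1 N of push; 5 mm play to each rail.
- gate (a joint): angle of gate arm and knob about the upright pivot, rad: 0 shut (arm across the track), 1.30 open (arm outside the near rail, pointing upstream); grows clockwise seen from above. Notches latch it at 0 and at 1.30 (0.05 rad of play); it turns (under 0.3 N m) only with both tabs pinched in. Arm: a bar 130 mm long from the pivot, 14 mm thick, 84 to 104 mm above the bench.
- tab_a (a joint): travel of one release tab towards the knob's axis, m: 0 sprung out (foot in a notch), 0.005 pinched fully in. Between the notches the index ring keeps it pressed in by 0.002 to 0.004. Spring 6 N at 0, 10 N fully in.
- tab_b (a joint): the same for the opposite tab.
- knob_grip (a point): the gate's black knob with two grey release tabs, over the pivot beside the near rail. Point: on the pivot axis, mid-height of the tabs, 141 mm above the bench; turns with the knob: x along the gate arm, tabs face +y and -y. Each tab: 20 mm wide (along x), 124 to 158 mm above the bench. Over both tabs 58 mm sprung out, 48 mm pinched in. Pinch both from above, turn while held in.
- lever1_mid (a point): red cast lever, 99 mm long, 0.3-0.5 kg: upright bosses (32 mm diameter, 44 tall, centred 34 mm to -x; 26 mm, 40 tall, 36 mm to +x) joined by a straight web 16 mm thick, its top 36 mm above the underside. Point: middle of the web, 20 mm above the underside; x along the lever, z up. Grip the 41 mm of bare web between the bosses. None when absent.
- lever2_mid (a point): red cast lever, 99 mm long, 0.3-0.5 kg: upright bosses (32 mm diameter, 44 tall, centred 34 mm to -x; 26 mm, 40 tall, 36 mm to +x) joined by a straight web 16 mm thick, its top 36 mm above the underside. Point: middle of the web, 20 mm above the underside; x along the lever, z up. Grip the 41 mm of bare web between the bosses. None when absent.
- lever3_mid (a point): red cast lever, 99 mm long, 0.3-0.5 kg: upright bosses (32 mm diameter, 44 tall, centred 34 mm to -x; 26 mm, 40 tall, 36 mm to +x) joined by a straight web 16 mm thick, its top 36 mm above the underside. Point: middle of the web, 20 mm above the underside; x along the lever, z up. Grip the 41 mm of bare web between the bosses. None when absent.
- gear1_mid (a point): steel bevel gear, 0.26-0.45 kg: toothed part 60 mm across and 24 mm tall, then a plain round hub of 26 mm diameter up to 44 mm. Point: on its axis, 22 mm above its underside; z along the axis towards the hub. Grip the hub. None when absent.
- gear2_mid (a point): steel bevel gear, 0.26-0.45 kg: toothed part 60 mm across and 24 mm tall, then a plain round hub of 26 mm diameter up to 44 mm. Point: on its axis, 22 mm above its underside; z along the axis towards the hub. Grip the hub. None when absent.
- carton: bystander: taped cardboard carton 100 x 170 x 90 mm beyond the track; origin under its middle
- collars: bystander: stack of steel collars, 68 mm diameter, 87 mm tall, beyond the track; origin under its middle
- oil_can: bystander: steel can, 68 mm diameter, 120 mm tall, beyond the track; origin under its middle
Not all that is in view belongs to the job. Leave any purple or turquoise look-alike of the part that bears gear1_mid alone.

How it is judged:
On the way, in this order (a step that is already met when the one before it is completed fails the run):
1. all castings lie in their compartments of the tote and the gate stands open (over 1.2 rad), with the tote not yet home (x of lever1_mid in the frame of tote between -0.076 and 0.076 m and y of lever1_mid in the frame of tote between -0.121 and 0.035 m and z of lever1_mid in the frame of tote between 0 and 0.036 m and x of lever2_mid in the frame of tote between -0.076 and 0.076 m and y of lever2_mid in the frame of tote between -0.121 and 0.035 m and z of lever2_mid in the frame of tote between 0 and 0.036 m and x of lever3_mid in the frame of tote between -0.076 and 0.076 m and y of lever3_mid in the frame of tote between -0.121 and 0.035 m and z of lever3_mid in the frame of tote between 0 and 0.036 m and x of gear1_mid in the frame of tote between -0.076 and 0.076 m and y of gear1_mid in the frame of tote between 0.039 and 0.121 m and z of gear1_mid in the frame of tote between 0 and 0.038 m and x of gear2_mid in the frame of tote between -0.076 and 0.076 m and y of gear2_mid in the frame of tote between 0.039 and 0.121 m and z of gear2_mid in the frame of tote between 0 and 0.038 m and value of joint gate above 1.2 rad), for 0.2 s.
2. the loaded tote is fully home (within 8 mm of the stop) on the rollers, the gate still open (all of step 1 and y of tote in the frame of bay_stop above -0.133 m and z of tote in the frame of bay_stop between 0.04 and 0.058 m), for 0.2 s.
At the end, for the whole second after the job is handed in: Levers in the long compartment, gears in the short, all on the tote's floor (middles under 36 and 38 mm above its underside); tote on the rollers within 8 mm of the stop; gate shut (under 0.08 rad), both tabs out (under 1.5 mm) (x of lever1_mid in the frame of tote between -0.076 and 0.076 m and y of lever1_mid in the frame of tote between -0.121 and 0.035 m and z of lever1_mid in the frame of tote between 0 and 0.036 m and x of lever2_mid in the frame of tote between -0.076 and 0.076 m and y of lever2_mid in the frame of tote between -0.121 and 0.035 m and z of lever2_mid in the frame of tote between 0 and 0.036 m and x of lever3_mid in the frame of tote between -0.076 and 0.076 m and y of lever3_mid in the frame of tote between -0.121 and 0.035 m and z of lever3_mid in the frame of tote between 0 and 0.036 m and x of gear1_mid in the frame of tote between -0.076 and 0.076 m and y of gear1_mid in the frame of tote between 0.039 and 0.121 m and z of gear1_mid in the frame of tote between 0 and 0.038 m and x of gear2_mid in the frame of tote between -0.076 and 0.076 m and y of gear2_mid in the frame of tote between 0.039 and 0.121 m and z of gear2_mid in the frame of tote between 0 and 0.038 m and y of tote in the frame of bay_stop above -0.133 m and z of tote in the frame of bay_stop between 0.04 and 0.058 m and value of joint gate below 0.08 rad and value of joint each of tab_a, tab_b below 0.0015 m); the robot touches nothing.
It fails at once if the tote is lifted off the rollers or tipped (z of tote in the frame of track above 0.085 m or angle between tote's own z axis and vertical above 0.25 rad).
It fails at once if the tote is slammed into the bay's stop (over 60 N) (contact force between tote and bay_stop above 60 N).
It fails at once if a bystander is moved more than 40 mm (distance of any of carton, collars, oil_can from where it was at the start of the episode above 0.04 m).
Of lever1, lever2, lever3 only 2 to 3 are there at a start; the rules pass over those that are not, and their reading is None.
Of gear1, gear2 only 1 to 2 are there at a start; the rules pass over those that are not, and their reading is None.
At some moment in a run one of lever1, lever2, lever3, gear1, gear2 may be knocked a few centimetres aside while the robot is not near it.
Once in a run the grip may slacken for a moment while it holds something.
It also fails if it takes over 210 s, if anything falls off the work surface, if the arm or the gripper's body presses on something with over 40 N, if the wrist force passes 120 N, or if a joint passes its speed limit or range.

## Robot

A 6-joint arm with a two-finger parallel gripper is mounted at the origin on the work surface. World frame = base frame: x ahead of the robot, y to its left, z up, the work surface at z = 0. Lengths are in m, angles in rad, forces in N, time in s.
With the tool pointing down it reaches from about 0.25 to 0.775 m from the base axis. Payload 4 kg.
Tool frame: the origin (TCP) lies on the centre line of the jaws, within the pads' length; the fingertips stand 22 mm ahead of it and the grasp point (between the pads) lies 3 mm ahead of it; z points along the fingers, y is the direction in which the jaws open and shut (so a half turn about z gives the same grasp; the last joint's range is limited). The gripper opens to 94 mm and grips with 3 to 60 N. Pads are 16 mm wide; open, the fingers measure 119 mm over their backs; the gripper's body (75 mm by 177 mm) begins 78 mm behind the grasp point.
Start: joints at [-1.363, 0.087, 1.371, -0, 1.684, -0.103], TCP at [0.168, -0.524, 0.228] pointing down, gripper open.
Joint ranges: [-3.1, 3.1], [-0.76, 2.03], [0.27, 2.55], [-1.08, 4.22], [0.17, 2.65], [-2.57, 2.57]. Speed limits (rad/s): [2.79, 2.79, 3.14, 3.14, 3.14, 3.14].

## Interface

Orientations are given as [roll, pitch, yaw] about the fixed x, y, z axes, in that order (R = Rz(yaw) Ry(pitch) Rx(roll)).
In Python, from bench import robot gives the robot as it stands. The module is installed in compiled form; this text tells all that it offers.
- The arm moves only by the shell command python3 -m inch 'ROWS'. ROWS is JSON, a list of rows, each an object with "linear": the shift along the world's x, y, z scaled (see below), a list of three; "twist": the turn about the world's z scaled (see below); "gripper": the opening, from 0 (shut) to 1 (fully open). In form: [{"linear": [x, y, z], "twist": twist, "gripper": gripper}, ...]. A call has 1 to 10 rows; each row is the pose to reach, as a shift and turn from the pose commanded when the call began; what a row does not reach only later rows make up. The controller multiplies each number of a shift by 0.1 m and each number of a turn by 60 degrees. A row lasts 1/12 s, in which the tool goes at most 41.7 mm and 7.16 degrees, less where a joint would pass 70% of its speed; a pose out of reach is approached as far as the arm can. A call with a number of a shift or a turn outside -1 to 1 is refused whole. A call with a gripper value outside its range is refused whole. The fingers move at their own pace and stop on an object; the grip force is fixed at half the most. Time passes only in rows, so rows that repeat a pose let the fingers close. It gives the time, the measured TCP pose, the force and the opening at its end, in the units of the state.
- robot.get_obs(): the state, without advancing time (a new reading comes with each control period).
- robot.snapshot(name): name is "scene" or "side" or "wrist"; returns a dict with "image" (400x640x3 uint8, red, green, blue), "depth" (400x640 float32, m along the optical axis (not along the pixel's ray), 0 where there is no reading), "mtx" (3x3 intrinsics, pixels), "rvec" (rotation vector, rad) and "tvec" (3), from world to camera coordinates, as OpenCV has them; the wrist camera has in their place "hand_eye" (4x4, takes a point from camera to tool coordinates, whose origin is the TCP and whose axes are the flange's). Camera axes: x right, y down, z forward; pixel columns grow to the right and rows downward; lengths in m; the calibration is good to about 2 mm. The wrist camera is an equidistant fisheye: a pixel r from the principal point sees the ray r / f radians off the axis. A picture is of the moment at which its call begins: read the wrist's pose just before it.
- robot.close_job(): hands the job in, once; it reports no verdict.
The state is a dict: "time": time; "joint_positions": joint angles; "qvel": joint speeds; "joint_torque": joint torques, N m; "tool_pos": TCP position; "ee_rot": TCP orientation; "wrist_force": force on the tool from outside, world axes, zero at the start; "wrist_torque": the same for the moment, N m; "width": finger opening in m.
Only numpy, scipy, OpenCV 4.12 (cv2) and the standard library are available. Lean on these libraries where they do the work, as an engineer would, in place of code of your own. Each camera call takes 0.05 s, during which the arm holds its last target.

## Working session

There is one attempt and no reset: what is moved stays moved. The work goes in short steps, Python scripts to look and compute and a shell command to move; the robot and the scene stay as the last step left them, time stands still between calls to the robot, and variables do not carry over. Pictures are saved under pics/ and viewed, and the job is handed in when it is done.

```bash
mkdir -p pics; ls; cat > h.py <<'E'
import numpy as np, cv2
from bench import robot
from scipy.spatial.transform import Rotation as R
def save(name,fn):
    s=robot.snapshot(name); cv2.imwrite('pics/'+fn,s['image'][:,:,::-1]); np.savez('pics/'+fn[:-4]+'.npz',**{k:v for k,v in s.items()}); return s
def world(s,u,v,d=None):
    Rm,_=cv2.Rodrigues(np.array(s['rvec'])); t=np.array(s['tvec']).ravel()
    K=np.array(s['mtx']); d=s['depth'][int(v),int(u)] if d is None else d
    p=np.linalg.inv(K)@np.array([u,v,1.])*d
    return Rm.T@(p-t)
def plane(s,u,v,z):
    Rm,_=cv2.Rodrigues(np.array(s['rvec'])); t=np.array(s['tvec']).ravel()
    c=-Rm.T@t; r=Rm.T@(np.linalg.inv(np.array(s['mtx']))@np.array([u,v,1.]))
    return c+r*(z-c[2])/r[2]
def cloud(s):
    Rm,_=cv2.Rodrigues(np.array(s['rvec'])); t=np.array(s['tvec']).ravel()
    K=np.array(s['mtx']); d=s['depth']; v,u=np.mgrid[:d.shape[0],:d.shape[1]]
    P=np.stack([(u-K[0,2])/K[0,0]*d,(v-K[1,2])/K[1,1]*d,d],-1)
    W=(P-t)@Rm; W[d==0]=np.nan; return W
E
python3 - <<'E'
from h import *
print(robot.get_obs())
for n in ['scene','side','wrist']:
    s=save(n,n+'0.png'); print(n,s['mtx'],s.get('rvec'),s.get('tvec'),s.get('hand_eye'))
E
```

```text
pics
{'time': 0.0, 'joint_positions': array([-1.36310155e+00,  8.79213413e-02,  1.37224455e+00,  1.88436686e-05,
        1.68360470e+00, -1.03098287e-01]), 'qvel': array([-6.76980795e-05, -5.84483887e-04, -3.39365798e-04,  1.40210525e-04,
        1.94949919e-03,  5.44952163e-04]), 'joint_torque': array([-1.92881147e-03, -3.40193009e+01, -3.02424932e+01,  7.16660754e-02,
        3.31818347e-02, -1.68710276e-04]), 'tool_pos': array([ 0.16809546, -0.52315352,  0.22632746]), 'ee_rot': array([-3.13942821e+00, -2.42773111e-04,  3.10794897e-01]), 'wrist_force': array([ 0.14313706,  0.66419988, -0.46961647]), 'wrist_torque': array([-0.02207434, -0.02665469,  0.00735024]), 'width': 0.0940964110975497}
scene [[361.05287982   0.         315.67789533]
 [  0.         361.05287982 196.26614649]
 [  0.           0.           1.        ]] [ 1.5556713   1.88196103 -0.85986178] [-6.16586293e-04 -2.52490114e-01  1.46331749e+00] None
side [[379.79237046   0.         319.19496632]
 [  0.         379.79237046 203.82824739]
 [  0.           0.           1.        ]] [ 2.16352869 -0.15083444  0.05004831] [-0.49549922  0.1777472   0.83934892] None
wrist [[309.70691629   0.         322.68167037]
 [  0.         309.70691629 200.1475298 ]
 [  0.           0.           1.        ]] None None [[ 2.04252581e-04 -9.67000617e-01 -2.54773951e-01  7.36340339e-02]
 [ 9.99999214e-01  5.12731153e-04 -1.14438277e-03  1.46188800e-03]
 [ 1.23724939e-03 -2.54773516e-01  9.66999961e-01 -1.57139865e-01]
 [ 0.00000000e+00  0.00000000e+00  0.00000000e+00  1.00000000e+00]]
```

View pics/scene0.png

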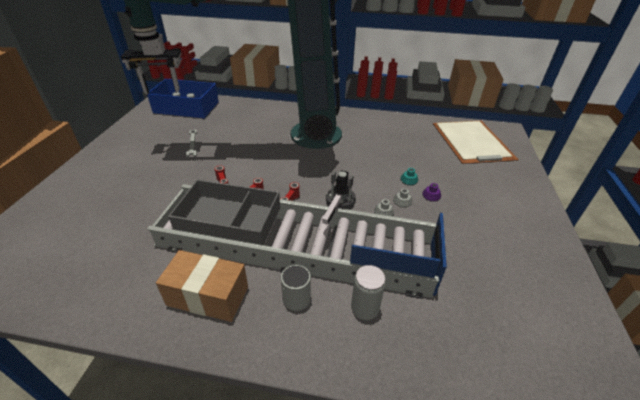

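View pics/side0.png

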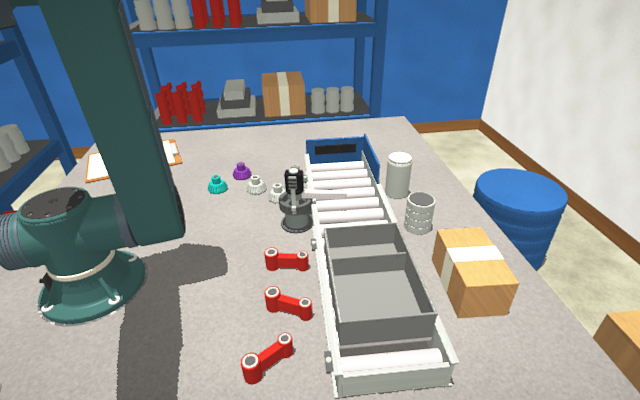

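View pics/wrist0.png

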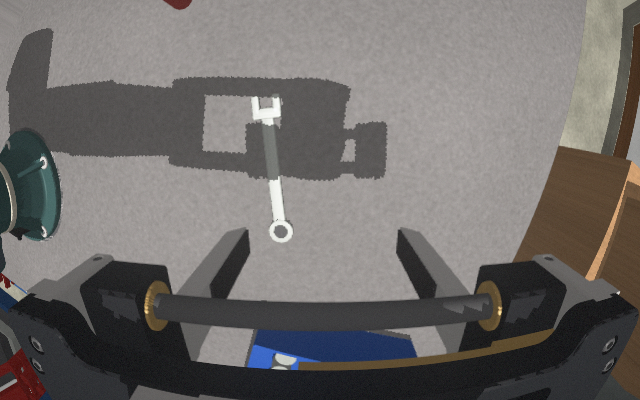

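The side view shows three red levers at about (287,260), (288,302), (267,357). It also shows two steel gears at (257,185) and (278,191), turquoise and purple decoys at (217,184) and (241,171), and the knob at (293,185). Next I measure them.

```bash
cat > m.py <<'E'
from h import *
import sys
def levers(s,W):
    im=s['image'].astype(int); hsv=cv2.cvtColor(s['image'],cv2.COLOR_RGB2HSV)
    red=((hsv[...,0]<8)|(hsv[...,0]>172))&(hsv[...,1]>150)&(hsv[...,2]>50)
    red&=(W[...,0]>.2)&(W[...,0]<.8)&(abs(W[...,1])<.7)&(W[...,2]>-.02)&(W[...,2]<.15)
    n,l,st,c=cv2.connectedComponentsWithStats(red.astype(np.uint8))
    for i in range(1,n):
        if st[i,4]<20: continue
        P=W[l==i]; P=P[~np.isnan(P[:,0])]
        print('red',c[i].round(1),st[i,4],'mean',P.mean(0).round(3),'zmax',np.percentile(P[:,2],97).round(4))
        Q=P[P[:,2]>0.027]
        if len(Q)>5:
            r=cv2.minAreaRect(Q[:,:2].astype(np.float32)*1000); print('   rect top',np.array(r[0]).round(1),np.array(r[1]).round(1),round(r[2],1))
if __name__=='__main__':
    for n in ['scene','side']:
        s=dict(np.load(f'pics/{n}{sys.argv[1]}.npz')); W=cloud(s); print(n); levers(s,W)
        np.save('pics/W_'+n,W)
E
python3 m.py 0
python3 - <<'E'
import numpy as np,cv2
for n,(x0,x1,y0,y1,k) in {'side':(190,470,130,390,2.8),'scene':(130,460,140,330,2.4)}.items():
    i=cv2.imread(f'pics/{n}0.png')[y0:y1,x0:x1]; cv2.imwrite(f'pics/{n}0c.png',cv2.resize(i,None,fx=min(k,2.2),fy=min(k,2.2),interpolation=cv2.INTER_CUBIC))
E
```

```text
scene
red [220.2 174.5] 64 mean [ 0.372 -0.253  0.031] zmax 0.0403
   rect top [ 375.6 -246.4] [42.6 23.4] 39.3
red [256.9 185.1] 35 mean [ 0.405 -0.115  0.033] zmax 0.0397
   rect top [ 407.1 -117.2] [17.3 29. ] 6.2
red [292.5 193.5] 100 mean [0.416 0.004 0.027] zmax 0.0384
   rect top [419.4  -1.7] [20.1 48.5] 69.6
side
red [285.8 261.6] 578 mean [ 0.422 -0.016  0.023] zmax 0.0417
   rect top [423.8 -11.7] [21.5 95.5] 80.4
red [288.  305.9] 682 mean [ 0.42  -0.145  0.025] zmax 0.0423
   rect top [ 421.3 -139.5] [24.5 93.7] 65.1
red [267.  360.4] 881 mean [ 0.378 -0.259  0.026] zmax 0.0439
   rect top [ 380.5 -254.1] [96.4 26.7] 29.4
```

View pics/side0c.png

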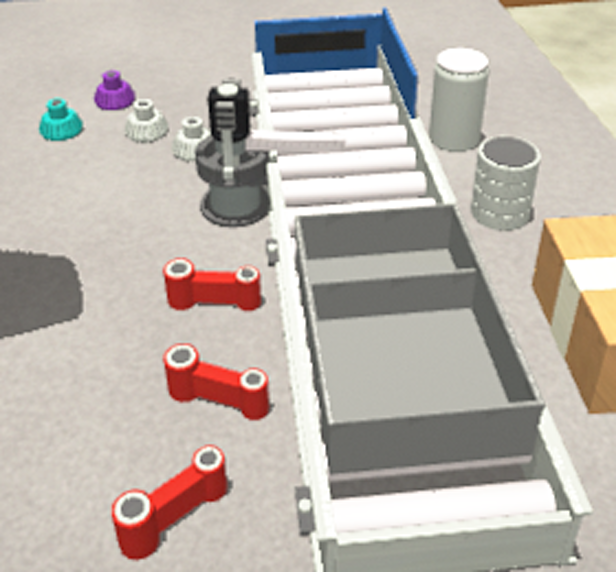

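View pics/scene0c.png

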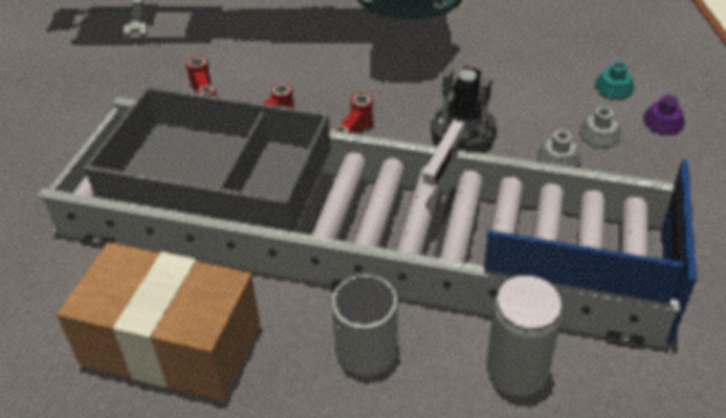

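```bash
python3 - <<'E'
from h import *
s=dict(np.load('pics/side0.npz')); W=cloud(s)
for nm,(u,v),z in [('A big',(180,268),.044),('A sm',(248,273),.04),('B big',(182,357),.044),('B sm',(253,378),.04),('C big',(133,509),.044),('C sm',(209,458),.04),('G1',(145,104),.044),('G2',(192,124),.044),('tote corner near-front top',(299,213),.11),('tote far front',(457,208),.11),('tote near back',(326,465-32),.11),('tote far back',(541,404),.11)]:
    U,V=190+u/2.2,130+v/2.2
    w=W[int(V)-3:int(V)+4,int(U)-3:int(U)+4].reshape(-1,3)
    print(nm,U,V,plane(s,U,V,z).round(4),'depth z',np.nanpercentile(w[:,2],[50,90]).round(4))
# vertical structures from clouds
s2=dict(np.load('pics/scene0.npz')); W2=cloud(s2)
for n,w in (('side',W),('scene',W2)):
    P=w.reshape(-1,3); P=P[~np.isnan(P[:,0])]
    for nm,lo,hi in [('knob',(.3,-.02,.10),(.5,.3,.175)),('tote',(.4,-.4,.1),(.7,.05,.125))]:
        Q=P[np.all((P>lo)&(P<hi),1)]; 
        if len(Q): print(n,nm,len(Q),np.percentile(Q,[1,50,99],axis=0).round(3).tolist())
    Q=P[(P[:,2]>.06)&(P[:,2]<.075)&(P[:,0]>.35)&(P[:,0]<.75)&(abs(P[:,1])<.6)]; print(n,'rails',np.percentile(Q[:,:2],[1,99],axis=0).round(3).tolist())
    if n=='side':
        b=s['image'].astype(int)
    else: b=s2['image'].astype(int)
    m=(b[...,2]>b[...,0]+40)&(w[...,2]>.03)&(w[...,2]<.14)&(w[...,0]>.3)&(w[...,0]<.8)&(w[...,1]>0)&(w[...,1]<.5)
    Q=w[m]; print('blue',len(Q),np.percentile(Q,[1,50,99],axis=0).round(3).tolist())
E
```

```text
A big 271.8181818181818 251.8181818181818 [ 0.3935 -0.002   0.044 ] depth z [0.0445 0.0456]
A sm 302.72727272727275 254.09090909090907 [ 0.4615 -0.0156  0.04  ] depth z [0.0404 0.0414]
B big 272.72727272727275 292.27272727272725 [ 0.3923 -0.123   0.044 ] depth z [0.0445 0.0464]
B sm 305.0 301.8181818181818 [ 0.4532 -0.153   0.04  ] depth z [0.0404 0.042 ]
C big 250.45454545454544 361.3636363636364 [ 0.3517 -0.2694  0.044 ] depth z [0.0444 0.0458]
C sm 285.0 338.18181818181813 [ 0.4105 -0.2298  0.04  ] depth z [0.0407 0.0418]
G1 255.9090909090909 177.27272727272725 [0.355  0.3389 0.044 ] depth z [0.0432 0.0452]
G2 277.27272727272725 186.36363636363637 [0.4159 0.2769 0.044 ] depth z [0.0437 0.045 ]
tote corner near-front top 325.9090909090909 226.8181818181818 [ 0.5146 -0.0151  0.11  ] depth z [0.0496 0.1096]
tote far front 397.72727272727275 224.54545454545453 [ 0.6679 -0.0311  0.11  ] depth z [0.1043 0.1099]
tote near back 338.18181818181813 326.8181818181818 [ 0.4972 -0.273   0.11  ] depth z [0.0764 0.1036]
tote far back 435.9090909090909 313.6363636363636 [ 0.6585 -0.2704  0.11  ] depth z [0.1074 0.1102]
side knob 526 [[0.438, 0.124, 0.101], [0.46, 0.142, 0.138], [0.497, 0.179, 0.162]]
side tote 1710 [[0.502, -0.269, 0.1], [0.594, -0.197, 0.108], [0.668, -0.017, 0.112]]
side rails [[0.434, -0.33], [0.749, 0.42]]
blue 1348 [[0.517, 0.207, 0.032], [0.641, 0.418, 0.09], [0.693, 0.426, 0.13]]
scene knob 438 [[0.444, 0.128, 0.101], [0.471, 0.158, 0.135], [0.497, 0.187, 0.16]]
scene tote 816 [[0.503, -0.265, 0.1], [0.607, -0.138, 0.106], [0.671, -0.013, 0.11]]
scene rails [[0.46, -0.317], [0.702, 0.42]]
blue 356 [[0.521, 0.217, 0.097], [0.687, 0.407, 0.125], [0.697, 0.431, 0.13]]
```

```bash
python3 - <<'E'
from h import *
s=dict(np.load('pics/side0.npz')); W=cloud(s).reshape(-1,3); W2=cloud(dict(np.load('pics/scene0.npz'))).reshape(-1,3)
P=np.vstack([W,W2]); P=P[~np.isnan(P[:,0])]
def fit(Q,nm):
    if len(Q)<10: print(nm,len(Q)); return
    m=np.ones(len(Q),bool)
    for _ in range(5):
        p=np.polyfit(Q[m,1],Q[m,0],1); r=Q[:,0]-np.polyval(p,Q[:,1]); m=abs(r)<max(.004,1.5*r[m].std())
    print(nm,'dx/dy',p[0].round(4),'x at y=0',p[1].round(4),m.sum(),'yr',Q[m,1].min().round(3),Q[m,1].max().round(3))
z=P[:,2]
fit(P[(z>.065)&(z<.072)&(P[:,0]>.47)&(P[:,0]<.52)&(P[:,1]>-.34)&(P[:,1]<.42)],'near rail')
fit(P[(z>.065)&(z<.072)&(P[:,0]>.66)&(P[:,0]<.71)&(P[:,1]>-.34)&(P[:,1]<.2)],'far rail')
t=P[(z>.104)&(z<.114)&(P[:,1]<.0)&(P[:,1]>-.3)]
fit(t[(t[:,0]<.525)&(t[:,1]>-.25)],'tote near'); fit(t[(t[:,0]>.645)&(t[:,1]>-.25)],'tote far')
for a in (.53,.56,.59,.62,.64):
    q=t[abs(t[:,0]-a)<.01][:,1]; h=np.histogram(q,bins=np.arange(-.29,0,.004)); 
    i=np.where(h[0]>3)[0]; print(a,[(round(h[1][k],3),h[0][k]) for k in i])
# stop
q=P[(z>.07)&(z<.11)&(P[:,0]>.53)&(P[:,0]<.65)&(P[:,1]>.3)&(P[:,1]<.46)]; h=np.histogram(q[:,1],bins=np.arange(.35,.46,.004)); print(h[0],h[1][0])
# arm bar
q=P[(z>.082)&(z<.108)&(P[:,0]>.5)&(P[:,0]<.63)&(P[:,1]>.05)&(P[:,1]<.3)]
print('arm',len(q)); 
if len(q)>5: print(np.percentile(q,[2,50,98],axis=0).round(3), np.polyfit(q[:,0],q[:,1],1))
# gate knob
q=P[(z>.12)&(z<.165)&(P[:,0]>.4)&(P[:,0]<.52)&(P[:,1]>.08)&(P[:,1]<.24)]
print(cv2.minAreaRect(q[:,:2].astype(np.float32)*1000))
q=q[q[:,2]>.157];print(q.mean(0),np.ptp(q,axis=0),len(q))
E
```

```text
near rail dx/dy 0.0349 x at y=0 0.5004 1080 yr -0.327 0.419
far rail dx/dy 0.0347 x at y=0 0.6832 796 yr -0.333 0.2
tote near dx/dy -2.8383 x at y=0 -0.0801 440 yr -0.25 -0.017
tote far dx/dy 0.0355 x at y=0 0.6689 548 yr -0.25 -0.017
0.53 [(np.float64(-0.266), np.int64(48)), (np.float64(-0.262), np.int64(17)), (np.float64(-0.022), np.int64(14)), (np.float64(-0.018), np.int64(19)), (np.float64(-0.014), np.int64(4))]
0.56 [(np.float64(-0.27), np.int64(16)), (np.float64(-0.266), np.int64(37)), (np.float64(-0.262), np.int64(10)), (np.float64(-0.022), np.int64(21)), (np.float64(-0.018), np.int64(15))]
0.59 [(np.float64(-0.27), np.int64(32)), (np.float64(-0.266), np.int64(27)), (np.float64(-0.262), np.int64(7)), (np.float64(-0.022), np.int64(23)), (np.float64(-0.018), np.int64(13))]
0.62 [(np.float64(-0.27), np.int64(42)), (np.float64(-0.266), np.int64(19)), (np.float64(-0.262), np.int64(5)), (np.float64(-0.026), np.int64(12)), (np.float64(-0.022), np.int64(23)), (np.float64(-0.018), np.int64(9))]
0.64 [(np.float64(-0.27), np.int64(49)), (np.float64(-0.266), np.int64(16)), (np.float64(-0.026), np.int64(17)), (np.float64(-0.022), np.int64(18)), (np.float64(-0.018), np.int64(9))]
[  0   0   0   0   0   0   0   0   0   0   0   0   0   0   1  53 237 267
 100   2   0   0   0   0   0   0   0] 0.35
arm 521
[[0.502 0.122 0.085]
 [0.548 0.135 0.1  ]
 [0.587 0.153 0.105]] [-0.1753536   0.23167127]
((461.1056823730469, 154.463134765625), (65.203857421875, 46.81830596923828), 54.793548583984375)
[0.4603069  0.15351226 0.15900763] [0.04139813 0.05466341 0.00555989] 132
```

```bash

python3 -m inch '[{"linear":[0.75,1,0],"twist":0.268,"gripper":0.45},{"linear":[0.75,1,0],"twist":0.268,"gripper":0.45},{"linear":[0.75,1,0],"twist":0.268,"gripper":0.45},{"linear":[0.75,1,0],"twist":0.268,"gripper":0.45}]'
python3 -m inch '[{"linear":[0.75,1,0],"twist":0,"gripper":0.45},{"linear":[0.75,1,0],"twist":0,"gripper":0.45},{"linear":[0.75,1,0],"twist":0,"gripper":0.45},{"linear":[0.75,1,0],"twist":0,"gripper":0.45}]'
python3 -m inch '[{"linear":[0.62,0.73,-0.3],"twist":0,"gripper":0.45},{"linear":[0.62,0.73,-0.3],"twist":0,"gripper":0.45},{"linear":[0.62,0.73,-0.3],"twist":0,"gripper":0.45},{"linear":[0.62,0.73,-0.3],"twist":0,"gripper":0.45},{"linear":[0.62,0.73,-0.3],"twist":0,"gripper":0.45}]'
python3 - <<'E'
from h import *
o=robot.get_obs(); s=save('wrist','w1.png'); print(o['tool_pos'],o['ee_rot'],o['joint_positions'])
print(s['depth'][::80,::100])
E
```

```text
time: 0.48
tool_pos: [0.2466, -0.4188, 0.2276]
ee_rot: [-3.141, -0.004, 0.599]
wrist_force: [0.2, -0.1, 0.5]
width: 0.0708
time: 0.82
tool_pos: [0.3215, -0.3187, 0.2276]
ee_rot: [-3.141, -0.004, 0.599]
wrist_force: [-0.9, -0.6, 0.7]
width: 0.0441
time: 1.23
tool_pos: [0.38, -0.2506, 0.197]
ee_rot: [-3.141, 0.001, 0.593]
wrist_force: [-0.1, -1.4, -0.8]
width: 0.043
[ 0.38002495 -0.25062657  0.19702033] [-3.14084749e+00  1.22142347e-03  5.93095639e-01] [-7.06969448e-01 -1.17264655e-01  1.63264255e+00 -9.79210048e-04
  1.62725941e+00  2.70676946e-01]
[[0.260458   0.27954304 0.30154365 0.25917155 0.25778887 0.24384534
  0.27994835]
 [0.3028042  0.32396203 0.32904774 0.33072838 0.22634515 0.32582057
  0.31793565]
 [0.34880388 0.3519036  0.35250372 0.35337794 0.3533968  0.35038045
  0.34925014]
 [0.23022512 0.38274172 0.38039044 0.37896186 0.38058114 0.38132423
  0.38495156]
 [0.20736927 0.07623158 0.06751917 0.07447109 0.07525612 0.41777298
  0.        ]]
```

View pics/w1.png

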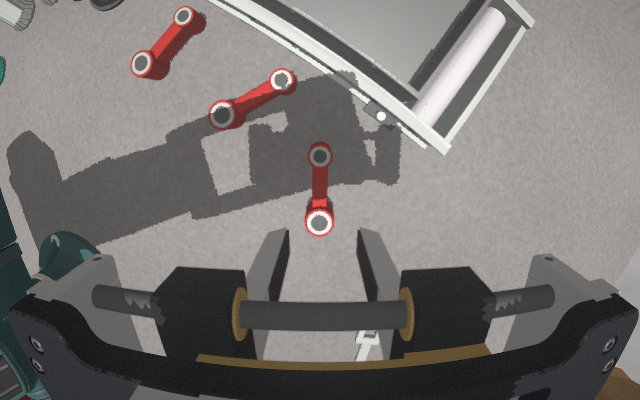

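The wrist view shows lever C with its bosses at (320,156) and (319,223), aligned with the jaws. Lever B's bosses are at (223,115) and (281,80), and lever A's at (143,64) and (184,16). I'll compute all of them with the wrist model.

```bash
cat >> h.py <<'E'
def wray(s,o,u,v):
    K=np.array(s['mtx']); x=u-K[0,2]; y=v-K[1,2]; r=np.hypot(x,y); th=r/K[0,0]
    d=np.array([np.sin(th)*x/max(r,1e-9),np.sin(th)*y/max(r,1e-9),np.cos(th)])
    H=np.array(s['hand_eye']); T=np.eye(4); T[:3,:3]=R.from_euler('xyz',o['ee_rot']).as_matrix(); T[:3,3]=o['tool_pos']
    M=T@H; return M[:3,3],M[:3,:3]@d
def wplane(s,o,u,v,z):
    c,d=wray(s,o,u,v); return c+d*(z-c[2])/d[2]
def wdepth(s,o,u,v,dep=None):
    c,d=wray(s,o,u,v); K=np.array(s['mtx']); th=np.hypot(u-K[0,2],v-K[1,2])/K[0,0]
    dd=s['depth'][int(v),int(u)] if dep is None else dep
    return c+d*dd/np.cos(th)
def lev(b,sm):
    b=np.array(b[:2]);sm=np.array(sm[:2]); m=b+34/70*(sm-b); v=sm-b; return m.round(4),np.arctan2(v[1],v[0]).round(3),np.linalg.norm(v).round(4)
E
cat > circ.py <<'E'
E
python3 - <<'E'
from h import *
s=dict(np.load('pics/w1.npz')); o=dict(tool_pos=[.3800,-.2506,.1970],ee_rot=[-3.14085,.00122,.5931])
for nm,b,sm in [('C',(319,223),(320,156)),('B',(223,115),(281,80)),('A',(143,64),(184,16))]:
    B=wplane(s,o,*b,.044);S=wplane(s,o,*sm,.04); print(nm,B.round(4),S.round(4),*lev(B,S), wdepth(s,o,b[0]+8,b[1]),wdepth(s,o,sm[0]+7,sm[1]))
E
```

```text
C [ 0.3505 -0.2669  0.044 ] [ 0.4095 -0.2284  0.04  ] [ 0.3792 -0.2482] 0.577 0.0704 [ 0.3555793  -0.27360774  0.04530284] [ 0.4135818  -0.23428051  0.0409522 ]
B [ 0.3911 -0.1211  0.044 ] [ 0.4525 -0.1523  0.04  ] [ 0.4209 -0.1363] -0.47 0.0689 [ 0.3956664  -0.12887643  0.04499422] [ 0.45624726 -0.15838773  0.04037655]
A [ 0.3914 -0.0032  0.044 ] [ 0.4599 -0.0159  0.04  ] [ 0.4247 -0.0094] -0.184 0.0696 [ 0.39613387 -0.0132187   0.04389838] [ 0.46340485 -0.02439041  0.04077905]
```

```bash

python3 -m inch '[{"linear":[0,0.02,-1],"twist":-0.01,"gripper":0.45},{"linear":[0,0.02,-1],"twist":-0.01,"gripper":0.45},{"linear":[0,0.02,-1],"twist":-0.01,"gripper":0.45}]'
python3 -m inch '[{"linear":[0,0,-0.35],"twist":0,"gripper":0.45},{"linear":[0,0,-0.68],"twist":0,"gripper":0.45},{"linear":[0,0,-0.68],"twist":0,"gripper":0.45},{"linear":[0,0,-0.68],"twist":0,"gripper":0.1},{"linear":[0,0,-0.68],"twist":0,"gripper":0.1},{"linear":[0,0,-0.68],"twist":0,"gripper":0.1},{"linear":[0,0,-0.68],"twist":0,"gripper":0.1},{"linear":[0,0,-0.68],"twist":0,"gripper":0.1}]'

```

```text
time: 1.53
tool_pos: [0.3772, -0.2485, 0.0931]
ee_rot: [-3.136, 0.003, 0.579]
wrist_force: [-0.1, 0.2, -0.9]
width: 0.0424
time: 2.2
tool_pos: [0.3805, -0.2488, 0.0315]
ee_rot: [3.141, -0.001, 0.581]
wrist_force: [-3.0, 3.3, 7.3]
width: 0.0158
```

```bash

python3 -m inch '[{"linear":[0,0,0.4],"twist":0,"gripper":0},{"linear":[0,0,0.8],"twist":0,"gripper":0},{"linear":[0,0,1],"twist":0,"gripper":0},{"linear":[0,0,1],"twist":0,"gripper":0}]'
python3 -m inch '[{"linear":[0.3,0,0.4],"twist":-0.1,"gripper":0},{"linear":[0.6,0.06,0.6],"twist":-0.2,"gripper":0},{"linear":[1,0.13,0.6],"twist":-0.3,"gripper":0},{"linear":[1,0.13,0.6],"twist":-0.4,"gripper":0},{"linear":[1,0.13,0.6],"twist":-0.588,"gripper":0},{"linear":[1,0.13,0.6],"twist":-0.588,"gripper":0},{"linear":[1,0.13,0.6],"twist":-0.588,"gripper":0}]'
python3 -m inch '[{"linear":[0.5,0,0],"twist":0,"gripper":0},{"linear":[0.8,0,0],"twist":0,"gripper":0},{"linear":[1,0,0],"twist":0,"gripper":0},{"linear":[1,0,0],"twist":0,"gripper":0},{"linear":[1,0,0],"twist":0,"gripper":0}]'
python3 - <<'E'
from h import *
o=robot.get_obs(); s=save('wrist','w2.png'); print(o['time'],o['tool_pos'],o['ee_rot'],o['joint_positions'],o['width'])
E
```

```text
time: 2.53
tool_pos: [0.3833, -0.2512, 0.1358]
ee_rot: [3.129, -0.004, 0.581]
wrist_force: [1.2, -0.6, -3.0]
width: 0.0158
time: 3.12
tool_pos: [0.4797, -0.235, 0.1866]
ee_rot: [-3.14, 0.004, -0.035]
wrist_force: [-1.2, -0.1, -3.5]
width: 0.0154
time: 3.53
tool_pos: [0.58, -0.2352, 0.1868]
ee_rot: [-3.14, 0.004, -0.032]
wrist_force: [-0.8, -0.5, -3.0]
width: 0.0159
3.5333 [ 0.58000239 -0.23523055  0.18679633] [-3.14018994  0.00403125 -0.0323643 ] [-4.75609099e-01  2.69868950e-01  1.23968319e+00 -4.62721276e-04
  1.63628378e+00  1.12752505e+00] 0.015868388009408187
```

View pics/w2.png

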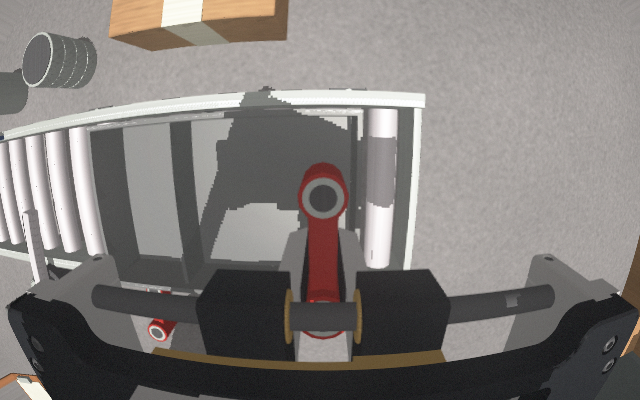

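```bash
python3 - <<'E'
from h import *
s=dict(np.load('pics/w2.npz')); o=dict(tool_pos=[.5800,-.23523,.1868],ee_rot=[-3.14019,.00403,-.03236])
for v in (130,170,220):
    for u in range(335,372,2):
        p=wdepth(s,o,u,v); 
        if p[2]>.09 and p[2]<.12: print(v,u,p.round(4))
im=cv2.imread('pics/w2.png')[90:280,60:440]; cv2.imwrite('pics/w2c.png',cv2.resize(im,None,fx=2,fy=2))
for v in (130,170,200):
    for u in range(90,240,4):
        p=wdepth(s,o,u,v); 
        if p[2]>.085 and p[2]<.12: print('f',v,u,p.round(4))
E
```

```text
130 355 [ 0.6451 -0.2646  0.091 ]
130 357 [ 0.6458 -0.2643  0.1099]
130 359 [ 0.6458 -0.2657  0.1106]
130 361 [ 0.6458 -0.2672  0.1104]
170 355 [ 0.6134 -0.2633  0.0992]
170 357 [ 0.6151 -0.2638  0.1098]
170 359 [ 0.615  -0.2654  0.1094]
170 361 [ 0.6152 -0.2668  0.1108]
220 353 [ 0.5686 -0.262   0.0917]
220 355 [ 0.5752 -0.2619  0.1111]
220 357 [ 0.5748 -0.2636  0.11  ]
220 359 [ 0.5747 -0.2652  0.1099]
f 130 90 [ 0.666  -0.0239  0.1102]
f 130 94 [ 0.6653 -0.0273  0.1079]
f 130 98 [ 0.6646 -0.0342  0.1097]
f 130 102 [ 0.6647 -0.0221  0.0895]
f 130 166 [ 0.6555 -0.1051  0.1002]
f 130 170 [ 0.6551 -0.1087  0.0994]
f 130 174 [ 0.6547 -0.1077  0.0898]
f 170 90 [ 0.6286 -0.0179  0.1104]
f 170 98 [ 0.6267 -0.0208  0.1014]
f 170 102 [ 0.6254 -0.0196  0.0938]
f 170 106 [ 0.6244 -0.021   0.0889]
f 170 170 [ 0.6206 -0.1051  0.1   ]
f 170 174 [ 0.6198 -0.1071  0.096 ]
f 170 178 [ 0.6184 -0.1071  0.0882]
f 200 98 [ 0.5987 -0.0209  0.109 ]
f 200 102 [ 0.5969 -0.0202  0.1021]
f 200 106 [ 0.5952 -0.0203  0.0959]
f 200 110 [ 0.5936 -0.0206  0.0898]
f 200 174 [ 0.5936 -0.1051  0.0999]
f 200 178 [ 0.5924 -0.1069  0.0955]
f 200 182 [ 0.5901 -0.1066  0.087 ]
```

View pics/w2c.png

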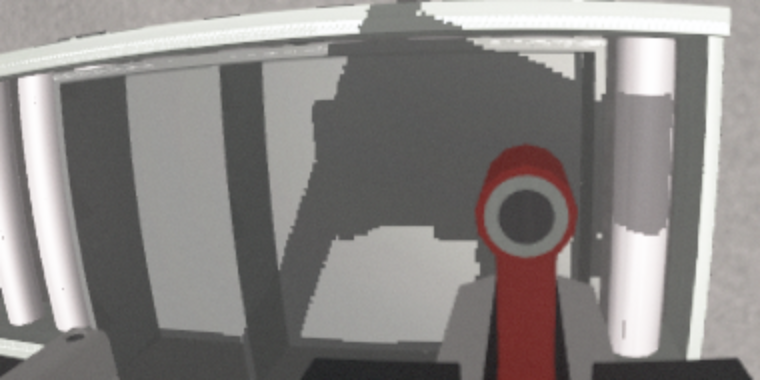

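```bash

python3 -m inch '[{"linear":[0.04,0.02,-0.3],"twist":0,"gripper":0},{"linear":[0.05,0.02,-0.6],"twist":0,"gripper":0},{"linear":[0.05,0.02,-0.8],"twist":0,"gripper":0},{"linear":[0.05,0.02,-0.93],"twist":0,"gripper":0},{"linear":[0.05,0.02,-1],"twist":0,"gripper":0},{"linear":[0.05,0.02,-1],"twist":0,"gripper":0},{"linear":[0.05,0.02,-1],"twist":0,"gripper":0}]'

```

```text
time: 4.17
tool_pos: [0.5853, -0.2341, 0.0906]
ee_rot: [3.141, -0.001, -0.035]
wrist_force: [1.1, 0.5, -3.0]
width: 0.0158
```

```bash

python3 -m inch '[{"linear":[0,0,-0.02],"twist":0,"gripper":0},{"linear":[0,0,-0.04],"twist":0,"gripper":0},{"linear":[0,0,-0.04],"twist":0,"gripper":0},{"linear":[0,0,-0.04],"twist":0,"gripper":0}]'

```

```text
time: 4.5
tool_pos: [0.5855, -0.2338, 0.0862]
ee_rot: [3.141, -0.001, -0.035]
wrist_force: [-0.8, -0.7, -3.1]
width: 0.0154
```

```bash

python3 -m inch '[{"linear":[0,0,-0.015],"twist":0,"gripper":0},{"linear":[0,0,-0.015],"twist":0,"gripper":0.25},{"linear":[0,0,-0.015],"twist":0,"gripper":0.25},{"linear":[0,0,-0.015],"twist":0,"gripper":0.25},{"linear":[0,0,0.2],"twist":0,"gripper":0.25},{"linear":[0,0,0.6],"twist":0,"gripper":0.25},{"linear":[0,0,1],"twist":0,"gripper":0.25},{"linear":[0,0,1],"twist":0,"gripper":0.25}]'
python3 -m inch '[{"linear":[-0.5,0.3,0],"twist":-0.2,"gripper":0.45},{"linear":[-1,0.6,0.2],"twist":-0.42,"gripper":0.45},{"linear":[-1,0.95,0.2],"twist":-0.42,"gripper":0.45},{"linear":[-1,0.95,0.2],"twist":-0.42,"gripper":0.45}]'
python3 -m inch '[{"linear":[-0.63,0,0],"twist":0,"gripper":0.45},{"linear":[-0.63,0,0],"twist":0,"gripper":0.45},{"linear":[-0.63,0,0],"twist":0,"gripper":0.45},{"linear":[-0.63,0,0],"twist":0,"gripper":0.45}]'
python3 - <<'E'
from h import *
o=robot.get_obs(); s=save('wrist','w3.png'); print(o['time'],o['tool_pos'],o['ee_rot'],o['width'])
np.save('pics/o3',np.r_[o['tool_pos'],o['ee_rot']]); save('side','side1.png')
E
```

```text
time: 5.17
tool_pos: [0.5891, -0.2356, 0.1965]
ee_rot: [3.134, -0.016, -0.035]
wrist_force: [1.3, -0.6, 1.4]
width: 0.0236
time: 5.5
tool_pos: [0.4835, -0.1365, 0.2069]
ee_rot: [-3.14, -0.001, -0.48]
wrist_force: [1.2, -0.8, 0.5]
width: 0.0416
time: 5.83
tool_pos: [0.4222, -0.1387, 0.2063]
ee_rot: [-3.141, -0.003, -0.475]
wrist_force: [-0.3, -0.3, 0.2]
width: 0.0423
5.8333 [ 0.42219627 -0.13872458  0.20630516] [-3.14135762e+00 -2.95350867e-03 -4.75185304e-01] 0.0422985087754658
```

View pics/w3.png

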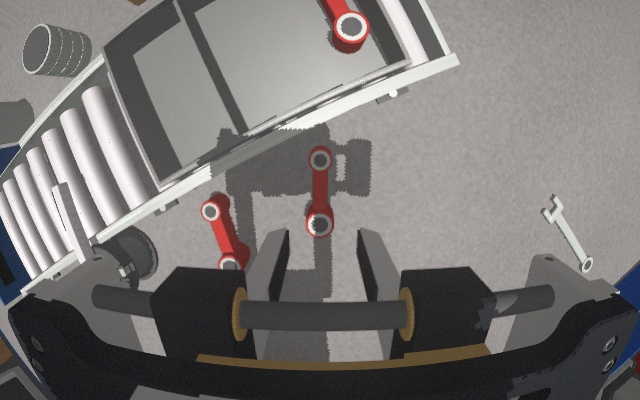

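View pics/side1.png

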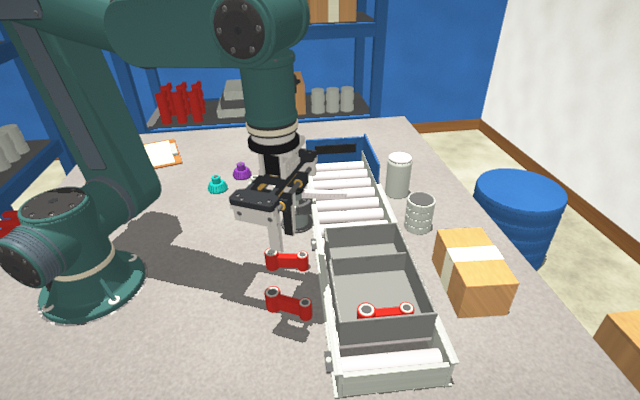

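Lever C lies in the tote. Lever B is under the jaws, with bosses at (319,224) and (320,160).

```bash
python3 - <<'E'
from h import *
s=dict(np.load('pics/w3.npz')); q=np.load('pics/o3.npy'); o=dict(tool_pos=q[:3],ee_rot=q[3:])
for nm,b,sm in [('B',(319,224),(320,160)),('A',(230,266),(211,211))]:
    B=wplane(s,o,*b,.044);S=wplane(s,o,*sm,.04); print(nm,B.round(4),S.round(4),*lev(B,S), wdepth(s,o,b[0]+8,b[1]),wdepth(s,o,sm[0]+7,sm[1]))
E
```

```text
B [ 0.3915 -0.1194  0.044 ] [ 0.4527 -0.1522  0.04  ] [ 0.4212 -0.1354] -0.492 0.0695 [ 0.38776666 -0.12730906  0.04488202] [ 0.44937489 -0.15879408  0.04034282]
A [ 0.392  -0.0004  0.044 ] [ 0.4595 -0.0155  0.04  ] [ 0.4248 -0.0078] -0.22 0.0692 [ 0.38810218 -0.0101324   0.04505101] [ 0.45553843 -0.02289192  0.03922052]
```

```bash

python3 -m inch '[{"linear":[-0.01,0.025,-0.5],"twist":-0.01,"gripper":0.45},{"linear":[-0.01,0.025,-1],"twist":-0.01,"gripper":0.45},{"linear":[-0.01,0.025,-1],"twist":-0.01,"gripper":0.45},{"linear":[-0.01,0.025,-1],"twist":-0.01,"gripper":0.45}]'
python3 -m inch '[{"linear":[0,0,-0.35],"twist":0,"gripper":0.45},{"linear":[0,0,-0.65],"twist":0,"gripper":0.45},{"linear":[0,0,-0.74],"twist":0,"gripper":0.45},{"linear":[0,0,-0.74],"twist":0,"gripper":0.45},{"linear":[0,0,-0.74],"twist":0,"gripper":0},{"linear":[0,0,-0.74],"twist":0,"gripper":0},{"linear":[0,0,-0.74],"twist":0,"gripper":0},{"linear":[0,0,-0.74],"twist":0,"gripper":0},{"linear":[0,0,-0.74],"twist":0,"gripper":0}]'

```

```text
time: 6.27
tool_pos: [0.4187, -0.1347, 0.0999]
ee_rot: [3.141, 0.011, -0.485]
wrist_force: [-0.3, -0.1, 0.1]
width: 0.0424
time: 7.02
tool_pos: [0.4227, -0.1363, 0.0333]
ee_rot: [-3.14, -0.004, -0.485]
wrist_force: [1.7, 1.2, 4.0]
width: 0.0157
```

```bash

python3 -m inch '[{"linear":[0,0,0.3],"twist":0,"gripper":0},{"linear":[0,0,0.6],"twist":0,"gripper":0},{"linear":[0,0,1],"twist":0,"gripper":0},{"linear":[0,0,1],"twist":0,"gripper":0}]'
python3 -m inch '[{"linear":[0,0,0.3],"twist":0.1,"gripper":0},{"linear":[0.3,-0.1,0.6],"twist":0.2,"gripper":0},{"linear":[0.6,-0.3,0.6],"twist":0.3,"gripper":0},{"linear":[0.8,-0.49,0.6],"twist":0.43,"gripper":0},{"linear":[0.8,-0.49,0.6],"twist":0.43,"gripper":0},{"linear":[0.8,-0.49,0.6],"twist":0.43,"gripper":0}]'
python3 -m inch '[{"linear":[0.4,0,0],"twist":0,"gripper":0},{"linear":[0.84,0,0],"twist":0,"gripper":0},{"linear":[0.84,0,0],"twist":0,"gripper":0},{"linear":[0.84,0,0],"twist":0,"gripper":0},{"linear":[0.84,0,0],"twist":0,"gripper":0},{"linear":[0.84,0,0],"twist":0,"gripper":0}]'
python3 - <<'E'
from h import *
o=robot.get_obs(); s=save('wrist','w4.png'); print(o['time'],o['tool_pos'],o['ee_rot'],o['width'])
np.save('pics/o4',np.r_[o['tool_pos'],o['ee_rot']])
E
```

```text
time: 7.35
tool_pos: [0.4252, -0.1381, 0.1395]
ee_rot: [-3.141, -0.015, -0.485]
wrist_force: [1.5, -0.7, -1.6]
width: 0.0158
time: 7.85
tool_pos: [0.5009, -0.1855, 0.1894]
ee_rot: [-3.14, 0.004, -0.036]
wrist_force: [0.1, 0.1, -3.0]
width: 0.016
time: 8.35
tool_pos: [0.5839, -0.1847, 0.1918]
ee_rot: [3.142, 0.001, -0.035]
wrist_force: [-0.1, 0.3, -3.0]
width: 0.0155
8.35 [ 0.58387861 -0.18474554  0.19179365] [ 3.14152689e+00  7.08955725e-04 -3.52380179e-02] 0.015471834392974431
```

View pics/w4.png

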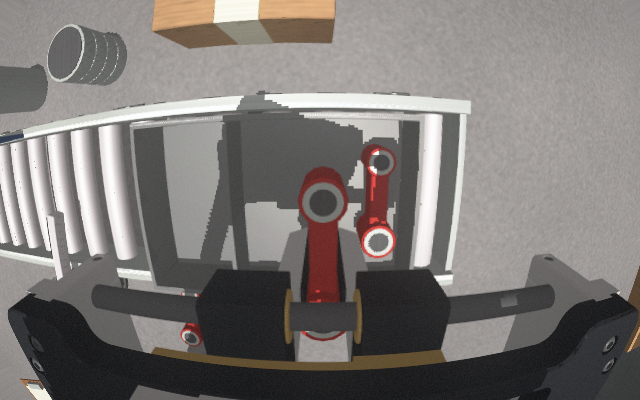

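```bash
python3 - <<'E'
from h import *
s=dict(np.load('pics/w4.npz')); q=np.load('pics/o4.npy'); o=dict(tool_pos=q[:3],ee_rot=q[3:])
B=wplane(s,o,378,241,.098);S=wplane(s,o,380,161,.094); print(B,S,*lev(B,S))
for v in (140,):
    for u in list(range(225,245,2))+list(range(398,425,2)): print(u,wdepth(s,o,u,v).round(4))
E
```

```text
[ 0.55269823 -0.23374342  0.098     ] [ 0.62284779 -0.23532615  0.094     ] [ 0.5868 -0.2345] -0.023 0.0702
225 [ 0.6465 -0.1077  0.1012]
227 [ 0.6462 -0.1083  0.0977]
229 [ 0.6458 -0.108   0.0911]
231 [ 0.6453 -0.1078  0.0847]
233 [ 0.6451 -0.1091  0.0827]
235 [ 0.6445 -0.1084  0.0739]
237 [ 0.644  -0.1082  0.0666]
239 [ 0.6435 -0.1079  0.0584]
241 [ 0.6432 -0.1089  0.0549]
243 [ 0.6429 -0.1103  0.0527]
398 [ 0.6376 -0.2606  0.0542]
400 [ 0.6377 -0.2624  0.0549]
402 [ 0.6376 -0.2645  0.0546]
404 [ 0.6383 -0.2641  0.0637]
406 [ 0.6388 -0.2639  0.0715]
408 [ 0.6393 -0.2639  0.0785]
410 [ 0.6398 -0.2637  0.0859]
412 [ 0.6401 -0.2645  0.0895]
414 [ 0.6404 -0.2647  0.0948]
416 [ 0.641  -0.2641  0.1025]
418 [ 0.6414 -0.2642  0.108 ]
420 [ 0.6415 -0.2653  0.1097]
422 [ 0.6415 -0.267   0.1099]
424 [ 0.6371 -0.2897  0.0467]
```

```bash

python3 -m inch '[{"linear":[0.02,0,-0.3],"twist":0,"gripper":0},{"linear":[0.03,0,-0.6],"twist":0,"gripper":0},{"linear":[0.03,0,-0.8],"twist":0,"gripper":0},{"linear":[0.03,0,-0.93],"twist":0,"gripper":0},{"linear":[0.03,0,-1],"twist":0,"gripper":0},{"linear":[0.03,0,-1],"twist":0,"gripper":0},{"linear":[0.03,0,-1],"twist":0,"gripper":0}]'
python3 -m inch '[{"linear":[0,0,-0.03],"twist":0,"gripper":0},{"linear":[0,0,-0.05],"twist":0,"gripper":0},{"linear":[0,0,-0.05],"twist":0,"gripper":0},{"linear":[0,0,-0.05],"twist":0,"gripper":0}]'
```

```text
time: 8.98
tool_pos: [0.5885, -0.1856, 0.0933]
ee_rot: [3.14, -0.003, -0.035]
wrist_force: [0.5, -0.2, -3.9]
width: 0.0158
time: 9.32
tool_pos: [0.5891, -0.186, 0.0925]
ee_rot: [3.139, -0.005, -0.035]
wrist_force: [-5.1, 0.6, 12.2]
width: 0.0154
```

```bash

python3 -m inch '[{"linear":[0,0,0.03],"twist":0,"gripper":0},{"linear":[0,0,0.03],"twist":0,"gripper":0.25},{"linear":[0,0,0.03],"twist":0,"gripper":0.25},{"linear":[0,0,0.03],"twist":0,"gripper":0.25}]'
python3 -m inch '[{"linear":[0,0,0.2],"twist":0,"gripper":0.25},{"linear":[0,0,0.6],"twist":0,"gripper":0.25},{"linear":[0,0,1],"twist":0,"gripper":0.25},{"linear":[0,0,1],"twist":0,"gripper":0.25}]'
python3 -m inch '[{"linear":[-0.5,0.5,0],"twist":-0.17,"gripper":0.45},{"linear":[-1,1,0.2],"twist":-0.17,"gripper":0.45},{"linear":[-1,1,0.2],"twist":-0.17,"gripper":0.45},{"linear":[-1,1,0.2],"twist":-0.17,"gripper":0.45}]'
python3 -m inch '[{"linear":[-0.63,0.78,0],"twist":0,"gripper":0.45},{"linear":[-0.63,0.78,0],"twist":0,"gripper":0.45},{"linear":[-0.63,0.78,0],"twist":0,"gripper":0.45},{"linear":[-0.63,0.78,0],"twist":0,"gripper":0.45}]'
python3 - <<'E'
from h import *
o=robot.get_obs(); s=save('wrist','w5.png'); print(o['time'],o['tool_pos'],o['ee_rot'],o['width'])
np.save('pics/o5',np.r_[o['tool_pos'],o['ee_rot']]); save('side','side2.png')
E
```

```text
time: 9.65
tool_pos: [0.5885, -0.1853, 0.0899]
ee_rot: [3.141, -0.001, -0.035]
wrist_force: [-0.5, -0.1, -0.0]
width: 0.0237
time: 9.98
tool_pos: [0.5921, -0.1867, 0.1996]
ee_rot: [3.136, -0.016, -0.035]
wrist_force: [0.3, -0.3, 1.5]
width: 0.0234
time: 10.32
tool_pos: [0.4861, -0.0826, 0.2103]
ee_rot: [-3.14, -0.0, -0.211]
wrist_force: [0.6, -0.1, -0.2]
width: 0.042
time: 10.65
tool_pos: [0.4235, -0.0048, 0.2099]
ee_rot: [-3.141, -0.001, -0.209]
wrist_force: [1.2, 0.8, 0.5]
width: 0.0422
10.65 [ 0.42348959 -0.00478255  0.20989361] [-3.14061565e+00 -1.07328428e-03 -2.09087558e-01] 0.04222131206846979
```

View pics/w5.png

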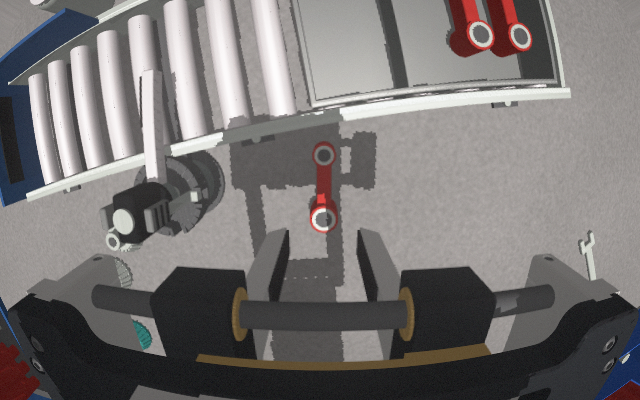

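View pics/side2.png

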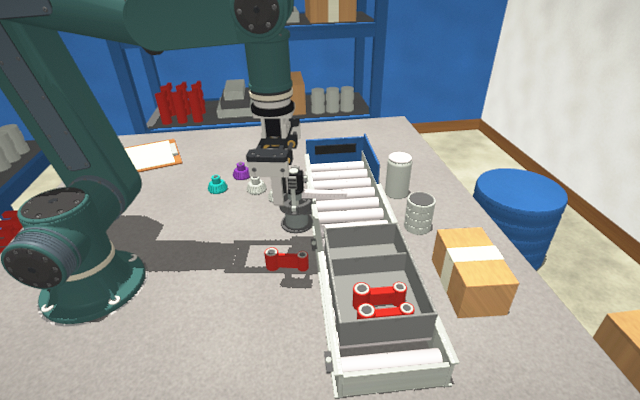

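Levers B and C lie side by side in the tote. Lever A's bosses are at (322,219) and (324,156).

```bash
python3 - <<'E'
from h import *
s=dict(np.load('pics/w5.npz')); q=np.load('pics/o5.npy'); o=dict(tool_pos=q[:3],ee_rot=q[3:])
for nm,b,sm in [('A',(322,219),(324,156))]:
    B=wplane(s,o,*b,.044);S=wplane(s,o,*sm,.04); print(nm,B.round(4),S.round(4),*lev(B,S), wdepth(s,o,b[0]+8,b[1]),wdepth(s,o,sm[0]+7,sm[1]))
for b in [(480,36),(519,38)]: print(wplane(s,o,*b,.098))
W=cloud(dict(np.load('pics/side2.npz'))); s=dict(np.load('pics/side2.npz'))
for u,v in [(361,290),(400,288),(366,309),(407,308)]: print(W[v-3:v+4,u-3:u+4].reshape(-1,3).mean(0), plane(s,u,v,.098))
E
```

```text
A [0.392  0.0017 0.044 ] [ 0.4588 -0.0146  0.04  ] [ 0.4244 -0.0062] -0.24 0.0688 [ 0.3904364  -0.00687902  0.04475788] [ 0.45735079 -0.02184982  0.0407408 ]
[ 0.55236773 -0.18455165  0.098     ]
[ 0.54944446 -0.23214748  0.098     ]
[nan nan nan] [ 0.55248315 -0.19164389  0.098     ]
[ 0.62384956 -0.19388493  0.09428291] [ 0.62243391 -0.19723527  0.098     ]
[ 0.55138599 -0.23527594  0.09857702] [ 0.55151916 -0.23482638  0.098     ]
[ 0.62178877 -0.23992756  0.0944531 ] [ 0.62045102 -0.24280508  0.098     ]
```

```bash

python3 -m inch '[{"linear":[0.01,-0.015,-0.5],"twist":-0.01,"gripper":0.45},{"linear":[0.01,-0.015,-1],"twist":-0.01,"gripper":0.45},{"linear":[0.01,-0.015,-1],"twist":-0.01,"gripper":0.45},{"linear":[0.01,-0.015,-1],"twist":-0.01,"gripper":0.45}]'
python3 -m inch '[{"linear":[0,0,-0.35],"twist":0,"gripper":0.45},{"linear":[0,0,-0.65],"twist":0,"gripper":0.45},{"linear":[0,0,-0.77],"twist":0,"gripper":0.45},{"linear":[0,0,-0.77],"twist":0,"gripper":0.45},{"linear":[0,0,-0.77],"twist":0,"gripper":0},{"linear":[0,0,-0.77],"twist":0,"gripper":0},{"linear":[0,0,-0.77],"twist":0,"gripper":0},{"linear":[0,0,-0.77],"twist":0,"gripper":0},{"linear":[0,0,-0.77],"twist":0,"gripper":0}]'

```

```text
time: 11.08
tool_pos: [0.4232, -0.0093, 0.1039]
ee_rot: [3.14, 0.011, -0.225]
wrist_force: [-0.7, 0.8, -0.9]
width: 0.0424
time: 11.83
tool_pos: [0.4281, -0.0083, 0.0344]
ee_rot: [-3.14, -0.004, -0.224]
wrist_force: [1.3, 2.5, 3.5]
width: 0.0155
```

```bash

python3 -m inch '[{"linear":[0,0,0.3],"twist":0,"gripper":0},{"linear":[0,0,0.6],"twist":0,"gripper":0},{"linear":[0,0,1],"twist":0,"gripper":0},{"linear":[0,0,1],"twist":0,"gripper":0}]'
python3 -m inch '[{"linear":[0,0,0.3],"twist":0.1,"gripper":0},{"linear":[0.3,-0.2,0.6],"twist":0.18,"gripper":0},{"linear":[0.6,-0.4,0.6],"twist":0.18,"gripper":0},{"linear":[0.8,-0.63,0.6],"twist":0.18,"gripper":0},{"linear":[0.8,-0.63,0.6],"twist":0.18,"gripper":0},{"linear":[0.8,-0.63,0.6],"twist":0.18,"gripper":0}]'
python3 -m inch '[{"linear":[0.4,-0.3,0],"twist":0,"gripper":0},{"linear":[0.8,-0.64,0],"twist":0,"gripper":0},{"linear":[0.8,-0.64,0],"twist":0,"gripper":0},{"linear":[0.8,-0.64,0],"twist":0,"gripper":0},{"linear":[0.8,-0.64,0],"twist":0,"gripper":0},{"linear":[0.8,-0.64,0],"twist":0,"gripper":0}]'
python3 - <<'E'
from h import *
o=robot.get_obs(); s=save('wrist','w6.png'); print(o['time'],o['tool_pos'],o['ee_rot'],o['width'])
np.save('pics/o6',np.r_[o['tool_pos'],o['ee_rot']])
E
```

```text
time: 12.17
tool_pos: [0.4305, -0.0095, 0.1404]
ee_rot: [-3.141, -0.015, -0.223]
wrist_force: [1.9, 0.1, -2.1]
width: 0.0159
time: 12.67
tool_pos: [0.506, -0.0725, 0.1907]
ee_rot: [-3.141, 0.004, -0.037]
wrist_force: [-0.5, 0.8, -3.5]
width: 0.0153
time: 13.17
tool_pos: [0.585, -0.1345, 0.1917]
ee_rot: [-3.141, 0.002, -0.034]
wrist_force: [-0.8, -0.8, -4.0]
width: 0.0159
13.1667 [ 0.58497797 -0.1344768   0.19166467] [-3.14050831e+00  2.45749671e-03 -3.40024096e-02] 0.015889757332712414
```

View pics/w6.png

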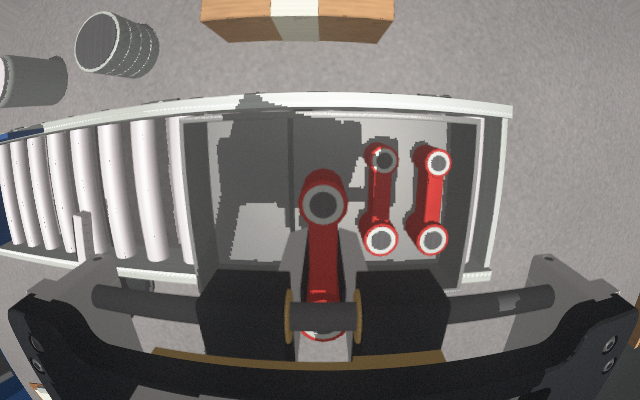

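```bash
python3 - <<'E'
from h import *
s=dict(np.load('pics/w6.npz')); q=np.load('pics/o6.npy'); o=dict(tool_pos=q[:3],ee_rot=q[3:])
B=wplane(s,o,380,239,.098);S=wplane(s,o,382,160,.094); print(B,S,*lev(B,S))
B=wplane(s,o,432,237,.098);S=wplane(s,o,438,163,.094); print(B,S,*lev(B,S))
for v in (140,):
    for u in list(range(270,320,3)): print(u,wdepth(s,o,u,v).round(4))
E
```

```text
[ 0.55557924 -0.18512436  0.098     ] [ 0.62469335 -0.18655697  0.094     ] [ 0.5891 -0.1858] -0.021 0.0691
[ 0.5547775  -0.23385214  0.098     ] [ 0.62160132 -0.23683645  0.094     ] [ 0.5872 -0.2353] -0.045 0.0669
270 [ 0.6422 -0.0871  0.0545]
273 [ 0.6419 -0.0898  0.0534]
276 [ 0.6418 -0.0926  0.0531]
279 [ 0.6417 -0.0958  0.055 ]
282 [ 0.6415 -0.0985  0.0533]
285 [ 0.6442 -0.1073  0.1002]
288 [ 0.6435 -0.1087  0.0911]
291 [ 0.6424 -0.1094  0.0743]
294 [ 0.641  -0.1102  0.0548]
297 [ 0.6408 -0.1129  0.0534]
300 [ 0.6407 -0.1158  0.0542]
303 [ 0.6406 -0.1187  0.0545]
306 [ 0.6405 -0.1215  0.0542]
309 [ 0.6403 -0.1243  0.0537]
312 [ 0.6403 -0.1272  0.0541]
315 [ 0.6402 -0.13    0.0542]
318 [ 0.64   -0.1329  0.0538]
```

```bash

python3 -m inch '[{"linear":[0.02,-0.015,-0.3],"twist":0,"gripper":0},{"linear":[0.02,-0.015,-0.6],"twist":0,"gripper":0},{"linear":[0.02,-0.015,-0.8],"twist":0,"gripper":0},{"linear":[0.02,-0.015,-0.92],"twist":0,"gripper":0},{"linear":[0.02,-0.015,-0.97],"twist":0,"gripper":0},{"linear":[0.02,-0.015,-0.97],"twist":0,"gripper":0},{"linear":[0.02,-0.015,-0.97],"twist":0,"gripper":0}]'
python3 -m inch '[{"linear":[0,0,-0.03],"twist":0,"gripper":0},{"linear":[0,0,-0.04],"twist":0,"gripper":0},{"linear":[0,0,-0.04],"twist":0,"gripper":0}]'
```

```text
time: 13.8
tool_pos: [0.5888, -0.137, 0.0971]
ee_rot: [3.141, -0.002, -0.034]
wrist_force: [0.1, -0.6, -2.9]
width: 0.0157
time: 14.05
tool_pos: [0.5887, -0.1373, 0.0925]
ee_rot: [3.141, -0.002, -0.035]
wrist_force: [-0.9, 0.1, -2.4]
width: 0.0157
```

```bash

python3 -m inch '[{"linear":[0,0,-0.03],"twist":0,"gripper":0},{"linear":[0,0,-0.03],"twist":0,"gripper":0},{"linear":[0,0,-0.03],"twist":0,"gripper":0.25},{"linear":[0,0,-0.03],"twist":0,"gripper":0.25},{"linear":[0,0,-0.03],"twist":0,"gripper":0.25}]'
python3 -m inch '[{"linear":[0,0,0.2],"twist":0,"gripper":0.25},{"linear":[0,0,0.6],"twist":0,"gripper":0.25},{"linear":[0,0,1],"twist":0,"gripper":0.25},{"linear":[0,0,1],"twist":0,"gripper":0.25}]'
python3 -m inch '[{"linear":[-0.5,0.5,0.4],"twist":0,"gripper":0.45},{"linear":[-1,1,0.6],"twist":0,"gripper":0.45},{"linear":[-1,1,0.6],"twist":0,"gripper":0.45},{"linear":[-1,1,0.6],"twist":0,"gripper":0.45}]'
python3 -m inch '[{"linear":[-1,1,0],"twist":0,"gripper":0.45},{"linear":[-1,1,0],"twist":0,"gripper":0.45},{"linear":[-1,1,0],"twist":0,"gripper":0.45},{"linear":[-1,1,0],"twist":0,"gripper":0.45}]'
python3 - <<'E'
from h import *
o=robot.get_obs(); s=save('wrist','w7.png'); print(o['time'],o['tool_pos'],o['ee_rot'],o['width'])
np.save('pics/o7',np.r_[o['tool_pos'],o['ee_rot']]); save('side','side3.png')
E
```

```text
time: 14.47
tool_pos: [0.5887, -0.1374, 0.0894]
ee_rot: [3.141, -0.001, -0.035]
wrist_force: [-0.0, -0.1, -0.4]
width: 0.023
time: 14.8
tool_pos: [0.5924, -0.1385, 0.1995]
ee_rot: [3.136, -0.017, -0.035]
wrist_force: [1.4, -0.8, 0.8]
width: 0.0233
time: 15.13
tool_pos: [0.4869, -0.0356, 0.2507]
ee_rot: [-3.141, -0.003, -0.034]
wrist_force: [-0.4, 1.0, 1.3]
width: 0.0421
time: 15.47
tool_pos: [0.3854, 0.0653, 0.2497]
ee_rot: [-3.14, -0.002, -0.032]
wrist_force: [1.1, 0.2, 0.3]
width: 0.0422
15.4667 [0.38542504 0.06527382 0.24966683] [-3.14006333e+00 -2.00721920e-03 -3.20308879e-02] 0.04221526017313311
```

View pics/w7.png

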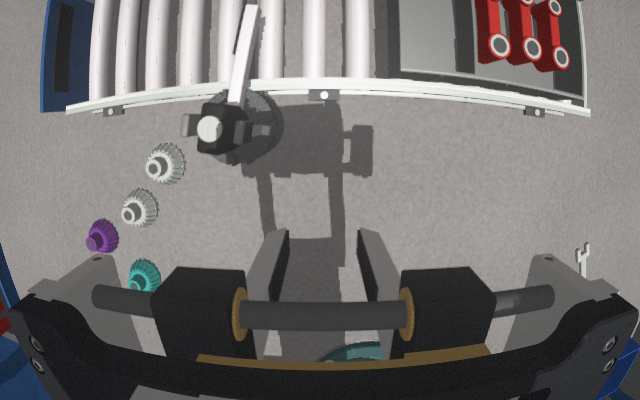

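View pics/side3.png

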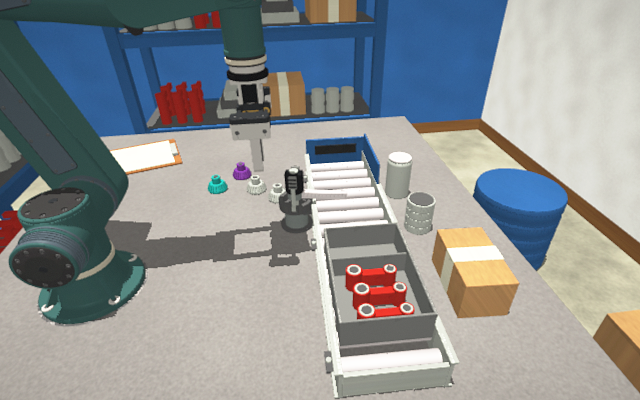

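All three levers lie in the tote. The wrist view shows the gear hubs at (153,168) and (130,213), and the knob top at (209,128).

```bash
python3 - <<'E'
from h import *
s=dict(np.load('pics/w7.npz')); q=np.load('pics/o7.npy'); o=dict(tool_pos=q[:3],ee_rot=q[3:])
for nm,u,v,z in [('G2',153,168,.044),('G1',130,213,.044),('P',95,243,.044),('T',137,282,.044),('knob',209,128,.16)]: print(nm,wplane(s,o,u,v,z).round(4),wdepth(s,o,u,v).round(4))
def cl(s):
    W=cloud(s); return W
W=cl(dict(np.load('pics/side0.npz')))
P=W.reshape(-1,3); P=P[~np.isnan(P[:,0])]
for c in [(.3505,.339),(.4159,.277)]:
    q=P[(np.hypot(P[:,0]-c[0],P[:,1]-c[1])<.04)&(P[:,2]>.04)&(P[:,2]<.06)]; print(c,len(q),q.mean(0).round(4),np.ptp(q,axis=0).round(3))
im=s['image'][130:260,80:260]; cv2.imwrite('pics/w7c.png',cv2.resize(im[:,:,::-1],None,fx=4,fy=4,interpolation=cv2.INTER_CUBIC))
E
```

```text
G2 [0.4149 0.2873 0.044 ] [0.415  0.2869 0.0446]
G1 [0.3539 0.339  0.044 ] [0.3544 0.3377 0.0457]
P [0.3055 0.4266 0.044 ] [0.3054 0.4267 0.0439]
T [0.2421 0.3571 0.044 ] [0.242  0.3572 0.0439]
knob [0.4592 0.156  0.16  ] [0.4592 0.1555 0.1612]
(0.3505, 0.339) 38 [0.352  0.3408 0.044 ] [0.024 0.025 0.006]
(0.4159, 0.277) 40 [0.4156 0.2837 0.0439] [0.023 0.023 0.006]
```

View pics/w7c.png

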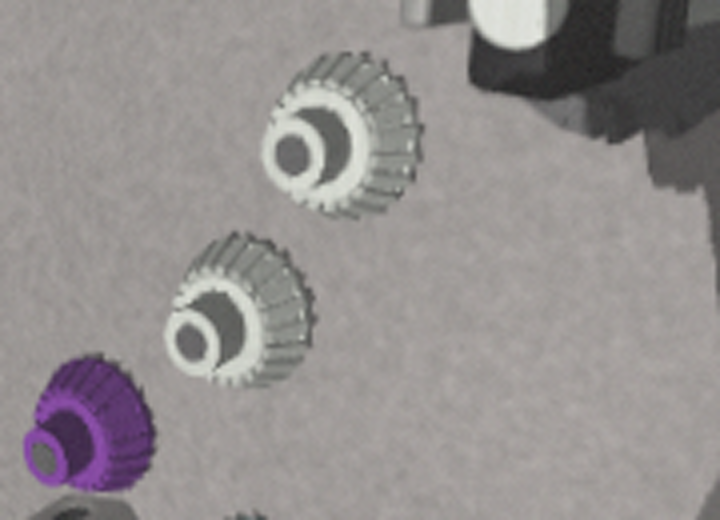

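```bash

python3 -m inch '[{"linear":[0,1,0],"twist":0,"gripper":0.5},{"linear":[0,1,0],"twist":0,"gripper":0.5},{"linear":[0,1,0],"twist":0,"gripper":0.5},{"linear":[0,1,0],"twist":0,"gripper":0.5}]'
python3 -m inch '[{"linear":[0.3,1,0],"twist":0,"gripper":0.5},{"linear":[0.3,1,-0.3],"twist":0,"gripper":0.5},{"linear":[0.3,1,-0.5],"twist":0,"gripper":0.5},{"linear":[0.3,1.0,-0.5],"twist":0,"gripper":0.5},{"linear":[0.3,1.0,-0.5],"twist":0,"gripper":0.5}]'
python3 -m inch '[{"linear":[0,0.2,0],"twist":0,"gripper":0.5},{"linear":[0,0.2,0],"twist":0,"gripper":0.5},{"linear":[0,0.2,0],"twist":0,"gripper":0.5},{"linear":[0,0.2,0],"twist":0,"gripper":0.5}]'
python3 - <<'E'
from h import *
o=robot.get_obs(); s=save('wrist','w8.png'); print(o['time'],o['tool_pos'],o['ee_rot'],o['width'],o['joint_positions'])
np.save('pics/o8',np.r_[o['tool_pos'],o['ee_rot']])
E
```

```text
time: 15.9
tool_pos: [0.389, 0.1649, 0.2485]
ee_rot: [-3.141, -0.0, -0.031]
wrist_force: [-0.0, -0.7, -0.3]
width: 0.0469
time: 16.32
tool_pos: [0.4182, 0.2618, 0.1959]
ee_rot: [3.138, 0.005, -0.034]
wrist_force: [-1.0, 0.6, 0.7]
width: 0.0471
time: 16.65
tool_pos: [0.4191, 0.2816, 0.2]
ee_rot: [-3.141, -0.002, -0.036]
wrist_force: [0.6, 0.1, -0.2]
width: 0.0466
16.65 [0.41909511 0.28155171 0.19995035] [-3.14145543e+00 -2.39488105e-03 -3.62731850e-02] 0.04661781124848079 [ 4.79909877e-01 -7.91122010e-03  1.52356675e+00 -1.06417965e-03
  1.62378652e+00  2.08692172e+00]
```

View pics/w8.png

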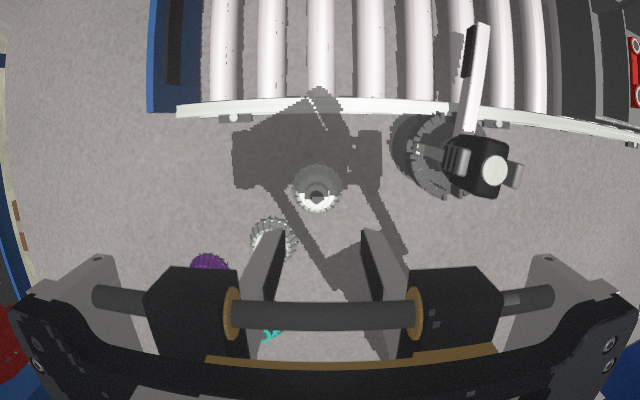

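```bash
python3 - <<'E'
from h import *
s=dict(np.load('pics/w8.npz')); q=np.load('pics/o8.npy'); o=dict(tool_pos=q[:3],ee_rot=q[3:])
print(wplane(s,o,316,197,.044),wdepth(s,o,325,199),wplane(s,o,494,169,.16),wdepth(s,o,494,169))
im=s['image'][150:230,270:370]; cv2.imwrite('pics/w8c.png',cv2.resize(im[:,:,::-1],None,fx=6,fy=6,interpolation=cv2.INTER_CUBIC))
E
```

```text
[0.41459315 0.28760229 0.044     ] [0.41208216 0.27829615 0.0439081 ] [0.45991636 0.15607102 0.16      ] [0.45977803 0.15556074 0.15916958]
```

View pics/w8c.png

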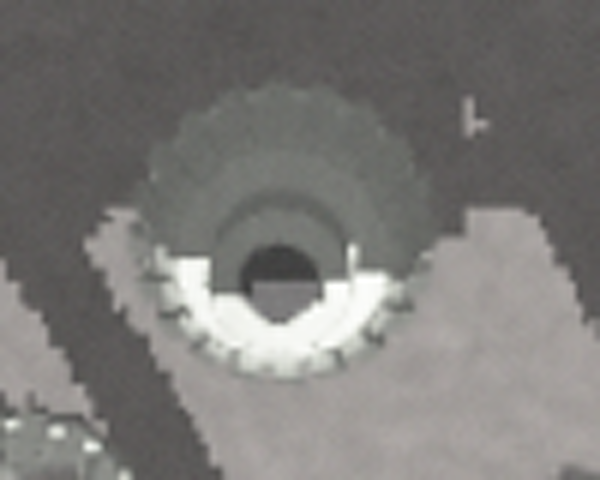

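```bash

python3 -m inch '[{"linear":[-0.045,0.05,-0.5],"twist":0,"gripper":0.5},{"linear":[-0.045,0.05,-1],"twist":0,"gripper":0.5},{"linear":[-0.045,0.05,-1],"twist":0,"gripper":0.5},{"linear":[-0.045,0.05,-1],"twist":0,"gripper":0.5}]'
python3 -m inch '[{"linear":[0,0,-0.25],"twist":0,"gripper":0.5},{"linear":[0,0,-0.5],"twist":0,"gripper":0.5},{"linear":[0,0,-0.52],"twist":0,"gripper":0.5},{"linear":[0,0,-0.52],"twist":0,"gripper":0.5},{"linear":[0,0,-0.52],"twist":0,"gripper":0},{"linear":[0,0,-0.52],"twist":0,"gripper":0},{"linear":[0,0,-0.52],"twist":0,"gripper":0},{"linear":[0,0,-0.52],"twist":0,"gripper":0}]'

```

```text
time: 17.03
tool_pos: [0.4105, 0.2851, 0.0935]
ee_rot: [3.136, 0.009, -0.036]
wrist_force: [-0.9, -0.6, -0.4]
width: 0.047
time: 17.7
tool_pos: [0.4144, 0.2883, 0.0479]
ee_rot: [-3.14, -0.002, -0.035]
wrist_force: [-0.6, -0.2, 3.6]
width: 0.0251
```

```bash

python3 -m inch '[{"linear":[0,0,0.3],"twist":0,"gripper":0},{"linear":[0,0,0.6],"twist":0,"gripper":0},{"linear":[0,0,1],"twist":0,"gripper":0},{"linear":[0,0,1],"twist":0,"gripper":0}]'
python3 -m inch '[{"linear":[0,0,0.4],"twist":0,"gripper":0},{"linear":[0.1,0,0.8],"twist":0,"gripper":0},{"linear":[0.3,-0.3,1],"twist":0,"gripper":0},{"linear":[0.5,-0.5,1],"twist":0,"gripper":0},{"linear":[0.5,-0.5,1],"twist":0,"gripper":0}]'
python3 -m inch '[{"linear":[0.2,-0.4,0],"twist":0,"gripper":0},{"linear":[0.4,-0.7,0],"twist":0,"gripper":0},{"linear":[0.6,-1,0],"twist":0,"gripper":0},{"linear":[0.6,-1,0],"twist":0,"gripper":0}]'
python3 -m inch '[{"linear":[0.2,-0.4,0],"twist":0,"gripper":0},{"linear":[0.4,-0.7,0],"twist":0,"gripper":0},{"linear":[0.6,-1,0],"twist":0,"gripper":0},{"linear":[0.6,-1,0],"twist":0,"gripper":0}]'
python3 -m inch '[{"linear":[0.2,-0.4,0],"twist":0,"gripper":0},{"linear":[0.4,-0.7,-0.2],"twist":0,"gripper":0},{"linear":[0.42,-1,-0.4],"twist":0,"gripper":0},{"linear":[0.42,-1,-0.5],"twist":0,"gripper":0},{"linear":[0.42,-1,-0.5],"twist":0,"gripper":0},{"linear":[0.42,-1,-0.5],"twist":0,"gripper":0}]'
python3 - <<'E'
from h import *
o=robot.get_obs(); s=save('wrist','w9.png'); print(o['time'],o['tool_pos'],o['ee_rot'],o['width'])
np.save('pics/o9',np.r_[o['tool_pos'],o['ee_rot']])
E
```

```text
time: 18.03
tool_pos: [0.4175, 0.29, 0.1549]
ee_rot: [-3.134, -0.013, -0.035]
wrist_force: [1.4, 0.9, -0.8]
width: 0.0257
time: 18.45
tool_pos: [0.4671, 0.2347, 0.2475]
ee_rot: [3.14, -0.005, -0.04]
wrist_force: [0.5, -0.5, -3.3]
width: 0.025
time: 18.78
tool_pos: [0.5257, 0.1326, 0.2439]
ee_rot: [3.137, 0.002, -0.042]
wrist_force: [-0.4, 0.4, -3.5]
width: 0.0251
time: 19.12
tool_pos: [0.5855, 0.0327, 0.2434]
ee_rot: [3.138, 0.002, -0.041]
wrist_force: [-0.3, -0.7, -3.3]
width: 0.0254
time: 19.62
tool_pos: [0.6245, -0.061, 0.1942]
ee_rot: [-3.14, 0.005, -0.035]
wrist_force: [0.1, 0.6, -3.2]
width: 0.0255
19.6167 [ 0.62454185 -0.06096122  0.19422706] [-3.13981101  0.00468073 -0.03463634] 0.025471820967498816
```

View pics/w9.png

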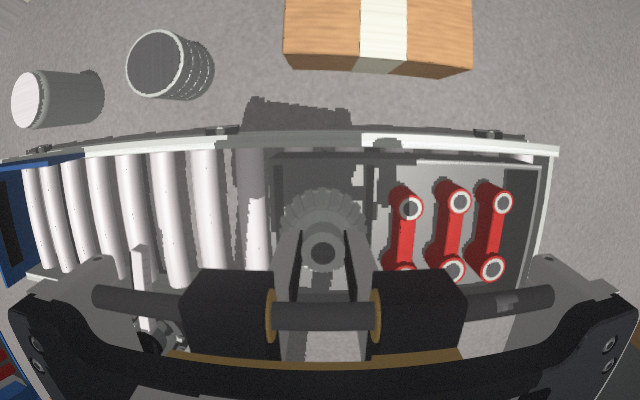

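```bash
python3 - <<'E'
from h import *
s=dict(np.load('pics/w9.npz')); q=np.load('pics/o9.npy'); o=dict(tool_pos=q[:3],ee_rot=q[3:])
for v in (172,):
    for u in list(range(262,288,2))+list(range(362,400,3)): print(u,wdepth(s,o,u,v).round(4))
E
```

```text
262 [ 6.48e-01 -1.00e-04  4.06e-02]
264 [0.6414 0.0058 0.0012]
266 [ 0.6409  0.0038 -0.0008]
268 [ 6.409e-01  1.300e-03 -1.000e-04]
270 [ 0.6592 -0.0212  0.1099]
272 [ 0.6592 -0.0229  0.1104]
274 [ 0.6588 -0.0242  0.1084]
276 [ 0.6563 -0.0235  0.0942]
278 [ 0.6538 -0.0229  0.0794]
280 [ 0.6526 -0.0237  0.0728]
282 [ 0.6499 -0.0234  0.0573]
284 [ 0.6493 -0.0249  0.054 ]
286 [ 0.6493 -0.027   0.0549]
362 [ 0.6466 -0.1011  0.0538]
365 [ 0.6467 -0.1039  0.0547]
368 [ 0.649  -0.105   0.0678]
371 [ 0.6515 -0.1057  0.0822]
374 [ 0.6545 -0.1057  0.0993]
377 [ 0.6545 -0.1082  0.0997]
380 [ 0.6462 -0.119   0.0538]
383 [ 0.6461 -0.1221  0.0535]
386 [ 0.6463 -0.1247  0.0552]
389 [ 0.6461 -0.128   0.0541]
392 [ 0.646  -0.131   0.0542]
395 [ 0.646  -0.1341  0.0542]
398 [ 0.6455 -0.1378  0.0517]
```

```bash

python3 -m inch '[{"linear":[0.01,-0.025,-0.3],"twist":0,"gripper":0},{"linear":[0.01,-0.025,-0.6],"twist":0,"gripper":0},{"linear":[0.01,-0.025,-0.75],"twist":0,"gripper":0},{"linear":[0.01,-0.025,-0.85],"twist":0,"gripper":0},{"linear":[0.01,-0.025,-0.9],"twist":0,"gripper":0},{"linear":[0.01,-0.025,-0.9],"twist":0,"gripper":0},{"linear":[0.01,-0.025,-0.9],"twist":0,"gripper":0}]'
```

```text
time: 20.25
tool_pos: [0.6277, -0.0642, 0.1084]
ee_rot: [3.141, -0.003, -0.034]
wrist_force: [0.2, -0.4, -2.8]
width: 0.0251
```

```bash

python3 -m inch '[{"linear":[0,0,-0.03],"twist":0,"gripper":0},{"linear":[0,0,-0.055],"twist":0,"gripper":0},{"linear":[0,0,-0.055],"twist":0,"gripper":0},{"linear":[0,0,-0.055],"twist":0,"gripper":0}]'
```

```text
time: 20.58
tool_pos: [0.6274, -0.0648, 0.102]
ee_rot: [3.141, -0.002, -0.035]
wrist_force: [0.5, -0.5, -1.3]
width: 0.0251
```

```bash

python3 -m inch '[{"linear":[0,0,-0.005],"twist":0,"gripper":0.38},{"linear":[0,0,-0.005],"twist":0,"gripper":0.38},{"linear":[0,0,-0.005],"twist":0,"gripper":0.38},{"linear":[0,0,0.2],"twist":0,"gripper":0.38},{"linear":[0,0,0.6],"twist":0,"gripper":0.38},{"linear":[0,0,1],"twist":0,"gripper":0.38},{"linear":[0,0,1],"twist":0,"gripper":0.38}]'
python3 -m inch '[{"linear":[-0.2,0.3,0.4],"twist":0,"gripper":0.5},{"linear":[-0.55,0.85,0.5],"twist":0,"gripper":0.5},{"linear":[-0.55,0.85,0.5],"twist":0,"gripper":0.5},{"linear":[-0.55,0.85,0.5],"twist":0,"gripper":0.5}]'
python3 - <<'E'
from h import *
o=robot.get_obs(); s=save('wrist','w10.png'); print(o['time'],o['tool_pos'],o['ee_rot'],o['width'])
save('side','side4.png')
E
python3 -m inch '[{"linear":[-0.55,0.85,0],"twist":0.29,"gripper":0.5},{"linear":[-0.55,0.85,0],"twist":0.29,"gripper":0.5},{"linear":[-0.55,0.85,0],"twist":0.29,"gripper":0.5},{"linear":[-0.55,0.85,0],"twist":0.29,"gripper":0.5}]'
python3 -m inch '[{"linear":[-0.55,0.85,0],"twist":0,"gripper":0.5},{"linear":[-0.55,0.85,0],"twist":0,"gripper":0.5},{"linear":[-0.55,0.85,0],"twist":0,"gripper":0.5},{"linear":[-0.55,0.85,0],"twist":0,"gripper":0.5}]'
python3 -m inch '[{"linear":[-0.55,0.85,0],"twist":0,"gripper":0.5},{"linear":[-0.55,0.85,0],"twist":0,"gripper":0.5},{"linear":[-0.55,0.85,-0.3],"twist":0,"gripper":0.5},{"linear":[-0.55,0.85,-0.5],"twist":0,"gripper":0.5},{"linear":[-0.55,0.85,-0.5],"twist":0,"gripper":0.5}]'

```

```text
time: 21.17
tool_pos: [0.6306, -0.0655, 0.2121]
ee_rot: [3.139, -0.018, -0.035]
wrist_force: [1.9, -0.7, 2.2]
width: 0.0356
time: 21.5
tool_pos: [0.5705, 0.0246, 0.2555]
ee_rot: [-3.139, -0.006, -0.03]
wrist_force: [0.5, -1.3, 0.5]
width: 0.0473
21.5 [0.57053323 0.02463603 0.25554195] [-3.13926302 -0.00611376 -0.02961593] 0.04725828872915024
time: 21.93
tool_pos: [0.5155, 0.1071, 0.2505]
ee_rot: [-3.141, 0.001, 0.273]
wrist_force: [-0.3, 0.2, -0.2]
width: 0.0469
time: 22.27
tool_pos: [0.4611, 0.1916, 0.2505]
ee_rot: [-3.141, 0.001, 0.271]
wrist_force: [0.0, -0.2, -0.0]
width: 0.0472
time: 22.68
tool_pos: [0.4056, 0.2735, 0.1956]
ee_rot: [3.138, 0.009, 0.268]
wrist_force: [-0.9, -0.7, -1.9]
width: 0.047
```

View pics/side4.png

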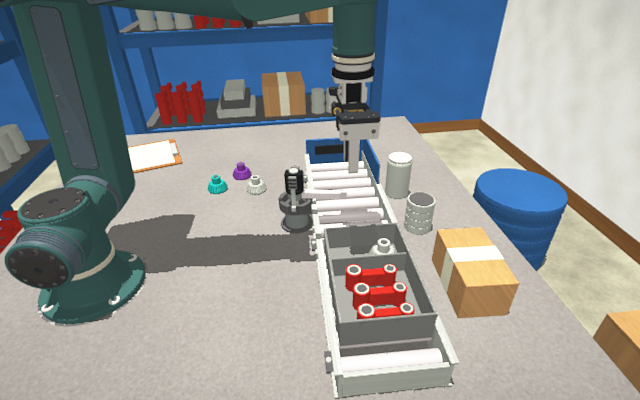

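Gear 2 is in the short compartment. Next is gear 1.

```bash

python3 -m inch '[{"linear":[-0.52,0.6,0],"twist":0,"gripper":0.5},{"linear":[-0.52,0.6,0],"twist":0,"gripper":0.5},{"linear":[-0.52,0.6,0],"twist":0,"gripper":0.5},{"linear":[-0.52,0.6,0],"twist":0,"gripper":0.5}]'
python3 - <<'E'
from h import *
o=robot.get_obs(); s=save('wrist','w11.png'); print(o['time'],o['tool_pos'],o['ee_rot'],o['width'])
np.save('pics/o11',np.r_[o['tool_pos'],o['ee_rot']])
E
```

```text
time: 23.02
tool_pos: [0.3559, 0.3353, 0.2018]
ee_rot: [3.141, -0.002, 0.269]
wrist_force: [0.9, -0.3, -0.5]
width: 0.047
23.0167 [0.35592397 0.33527762 0.20175182] [ 3.14062734e+00 -1.51811705e-03  2.69209123e-01] 0.047033616037369705
```

View pics/w11.png

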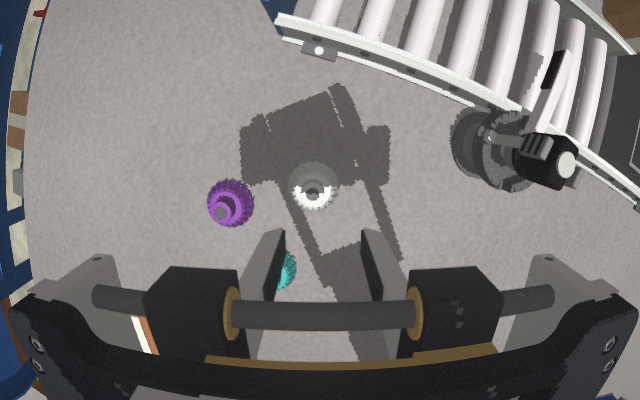

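```bash
python3 - <<'E'
from h import *
s=dict(np.load('pics/w11.npz')); q=np.load('pics/o11.npy'); o=dict(tool_pos=q[:3],ee_rot=q[3:])
print(wplane(s,o,313,194,.044),wdepth(s,o,321,197))
im=s['image'][150:230,270:370]; cv2.imwrite('pics/w11c.png',cv2.resize(im[:,:,::-1],None,fx=6,fy=6,interpolation=cv2.INTER_CUBIC))
E
```

```text
[0.35125231 0.34320364 0.044     ] [0.35044584 0.33429777 0.04435676]
```

View pics/w11c.png

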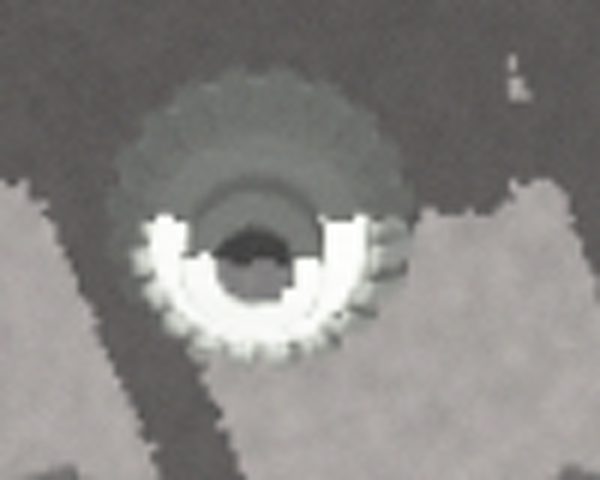

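```bash

python3 -m inch '[{"linear":[-0.045,0.07,-0.5],"twist":0,"gripper":0.5},{"linear":[-0.045,0.07,-1],"twist":0,"gripper":0.5},{"linear":[-0.045,0.07,-1],"twist":0,"gripper":0.5},{"linear":[-0.045,0.07,-1],"twist":0,"gripper":0.5}]'
python3 -m inch '[{"linear":[0,0,-0.25],"twist":0,"gripper":0.5},{"linear":[0,0,-0.5],"twist":0,"gripper":0.5},{"linear":[0,0,-0.53],"twist":0,"gripper":0.5},{"linear":[0,0,-0.53],"twist":0,"gripper":0.5},{"linear":[0,0,-0.53],"twist":0,"gripper":0},{"linear":[0,0,-0.53],"twist":0,"gripper":0},{"linear":[0,0,-0.53],"twist":0,"gripper":0},{"linear":[0,0,-0.53],"twist":0,"gripper":0}]'

```

```text
time: 23.4
tool_pos: [0.3491, 0.3385, 0.0957]
ee_rot: [3.136, 0.01, 0.266]
wrist_force: [-1.0, -0.3, -0.0]
width: 0.0467
time: 24.07
tool_pos: [0.3512, 0.3437, 0.05]
ee_rot: [-3.139, -0.004, 0.269]
wrist_force: [0.4, 1.6, 2.7]
width: 0.0257
```

```bash

python3 -m inch '[{"linear":[0,0,0.3],"twist":0,"gripper":0},{"linear":[0,0,0.6],"twist":0,"gripper":0},{"linear":[0,0,1],"twist":0,"gripper":0},{"linear":[0,0,1],"twist":0,"gripper":0}]'
python3 -m inch '[{"linear":[0,0,0.4],"twist":0,"gripper":0},{"linear":[0.1,0,0.8],"twist":0,"gripper":0},{"linear":[0.3,-0.2,1],"twist":0,"gripper":0},{"linear":[0.5,-0.4,1],"twist":0,"gripper":0},{"linear":[0.5,-0.4,1],"twist":0,"gripper":0}]'
python3 -m inch '[{"linear":[0.2,-0.4,0],"twist":-0.1,"gripper":0},{"linear":[0.4,-0.7,0],"twist":-0.2,"gripper":0},{"linear":[0.5,-1,0],"twist":-0.29,"gripper":0},{"linear":[0.5,-1,0],"twist":-0.29,"gripper":0}]'
python3 -m inch '[{"linear":[0.2,-0.4,0],"twist":0,"gripper":0},{"linear":[0.4,-0.7,0],"twist":0,"gripper":0},{"linear":[0.5,-1,0],"twist":0,"gripper":0},{"linear":[0.5,-1,0],"twist":0,"gripper":0}]'
python3 -m inch '[{"linear":[0.2,-0.4,0],"twist":0,"gripper":0},{"linear":[0.4,-0.7,0],"twist":0,"gripper":0},{"linear":[0.5,-1,0],"twist":0,"gripper":0},{"linear":[0.5,-1,0],"twist":0,"gripper":0}]'
python3 -m inch '[{"linear":[0.02,-0.4,0],"twist":0,"gripper":0},{"linear":[0.02,-0.65,-0.2],"twist":0,"gripper":0},{"linear":[0.02,-0.65,-0.4],"twist":0,"gripper":0},{"linear":[0.02,-0.65,-0.5],"twist":0,"gripper":0},{"linear":[0.02,-0.65,-0.5],"twist":0,"gripper":0},{"linear":[0.02,-0.65,-0.5],"twist":0,"gripper":0}]'
python3 - <<'E'
from h import *
o=robot.get_obs(); s=save('wrist','w12.png'); print(o['time'],o['tool_pos'],o['ee_rot'],o['width'])
np.save('pics/o12',np.r_[o['tool_pos'],o['ee_rot']])
for v in (172,):
    for u in list(range(210,300,3))+list(range(355,400,3)):
        p=wdepth(s,o,u,v); 
        if p[2]>.095 and p[2]<.115: print(u,p.round(4))
E
```

```text
time: 24.4
tool_pos: [0.3536, 0.345, 0.1566]
ee_rot: [-3.136, -0.014, 0.269]
wrist_force: [-0.0, 1.1, -0.3]
width: 0.0252
time: 24.82
tool_pos: [0.4035, 0.2998, 0.2494]
ee_rot: [3.139, -0.005, 0.265]
wrist_force: [-1.1, -0.1, -4.5]
width: 0.0251
time: 25.15
tool_pos: [0.4513, 0.1975, 0.2463]
ee_rot: [3.137, 0.002, -0.044]
wrist_force: [0.2, -0.0, -3.0]
width: 0.0252
time: 25.48
tool_pos: [0.5011, 0.0978, 0.2461]
ee_rot: [3.138, 0.002, -0.04]
wrist_force: [-0.4, 0.5, -3.0]
width: 0.0248
time: 25.82
tool_pos: [0.551, -0.002, 0.2458]
ee_rot: [3.138, 0.003, -0.04]
wrist_force: [-1.1, 0.6, -1.8]
width: 0.025
time: 26.32
tool_pos: [0.5515, -0.0612, 0.197]
ee_rot: [-3.141, 0.003, -0.033]
wrist_force: [0.4, -0.3, -2.2]
width: 0.0252
26.3167 [ 0.55151736 -0.06118196  0.1970428 ] [-3.14059662e+00  2.55543402e-03 -3.31693225e-02] 0.025216962585197948
261 [ 0.5862 -0.0136  0.1106]
264 [ 0.586  -0.016   0.1098]
364 [ 0.5808 -0.0984  0.0957]
367 [ 0.5814 -0.1004  0.0998]
```

View pics/w12.png

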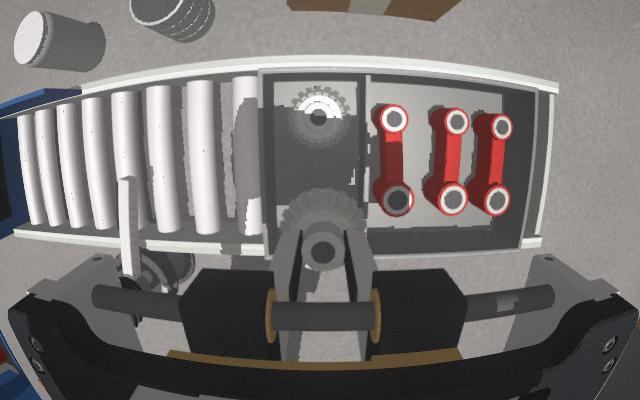

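```bash

python3 -m inch '[{"linear":[0,0.03,-0.3],"twist":0,"gripper":0},{"linear":[0,0.03,-0.6],"twist":0,"gripper":0},{"linear":[0,0.03,-0.75],"twist":0,"gripper":0},{"linear":[0,0.03,-0.85],"twist":0,"gripper":0},{"linear":[0,0.03,-0.92],"twist":0,"gripper":0},{"linear":[0,0.03,-0.92],"twist":0,"gripper":0},{"linear":[0,0.03,-0.92],"twist":0,"gripper":0}]'
python3 -m inch '[{"linear":[0,0,-0.02],"twist":0,"gripper":0},{"linear":[0,0,-0.03],"twist":0,"gripper":0},{"linear":[0,0,-0.03],"twist":0,"gripper":0},{"linear":[0,0,-0.03],"twist":0,"gripper":0}]'
```

```text
time: 26.95
tool_pos: [0.5531, -0.0595, 0.1074]
ee_rot: [3.141, -0.002, -0.034]
wrist_force: [-0.1, -0.3, -2.4]
width: 0.0255
time: 27.28
tool_pos: [0.5529, -0.0599, 0.1041]
ee_rot: [3.141, -0.002, -0.035]
wrist_force: [0.5, -0.4, -0.6]
width: 0.0254
```

```bash

python3 -m inch '[{"linear":[0,0,-0.005],"twist":0,"gripper":0.38},{"linear":[0,0,-0.005],"twist":0,"gripper":0.38},{"linear":[0,0,-0.005],"twist":0,"gripper":0.38},{"linear":[0,0,0.2],"twist":0,"gripper":0.38},{"linear":[0,0,0.6],"twist":0,"gripper":0.38},{"linear":[0,0,1],"twist":0,"gripper":0.38},{"linear":[0,0,1],"twist":0,"gripper":0.38}]'
python3 -m inch '[{"linear":[0,0,0.5],"twist":0,"gripper":0.38},{"linear":[-0.4,0.5,0.7],"twist":0.2,"gripper":0.8},{"linear":[-0.45,1,0.7],"twist":0.4,"gripper":0.8},{"linear":[-0.45,1,0.7],"twist":0.5,"gripper":0.8},{"linear":[-0.45,1,0.7],"twist":0.6,"gripper":0.8},{"linear":[-0.45,1,0.7],"twist":0.7,"gripper":0.8},{"linear":[-0.45,1,0.7],"twist":0.8,"gripper":0.8},{"linear":[-0.45,1,0.7],"twist":0.9,"gripper":0.8},{"linear":[-0.45,1,0.7],"twist":1,"gripper":0.8},{"linear":[-0.45,1,0.7],"twist":1,"gripper":0.8}]'
python3 -m inch '[{"linear":[-0.4,0.5,0],"twist":1,"gripper":0.8},{"linear":[-0.45,1,0],"twist":1,"gripper":0.8},{"linear":[-0.45,1,0],"twist":1,"gripper":0.8},{"linear":[-0.45,1,0],"twist":1,"gripper":0.8},{"linear":[-0.45,1,0],"twist":1,"gripper":0.8},{"linear":[-0.45,1,0],"twist":1,"gripper":0.8},{"linear":[-0.45,1,0],"twist":1,"gripper":0.8},{"linear":[-0.45,1,0],"twist":1,"gripper":0.8},{"linear":[-0.45,1,0],"twist":1,"gripper":0.8},{"linear":[-0.45,1,0],"twist":1,"gripper":0.8}]'
python3 -m inch '[{"linear":[-0.05,0,0],"twist":1,"gripper":0.8},{"linear":[-0.05,0,0],"twist":1,"gripper":0.8},{"linear":[-0.05,0,0],"twist":1,"gripper":0.8},{"linear":[-0.05,0,0],"twist":1,"gripper":0.8},{"linear":[-0.05,0,0],"twist":1,"gripper":0.8},{"linear":[-0.05,0,0],"twist":1,"gripper":0.8},{"linear":[-0.05,0,0],"twist":1,"gripper":0.8},{"linear":[-0.05,0,0],"twist":1,"gripper":0.8},{"linear":[-0.05,0,0],"twist":1,"gripper":0.8},{"linear":[-0.05,0,0],"twist":1,"gripper":0.8}]'
python3 - <<'E'
from h import *
o=robot.get_obs(); s=save('wrist','w13.png'); print(o['time'],o['tool_pos'],o['ee_rot'],o['width'],o['joint_positions'])
np.save('pics/o13',np.r_[o['tool_pos'],o['ee_rot']]); save('side','side5.png'); save('scene','scene5.png')
E
```

```text
time: 27.87
tool_pos: [0.5562, -0.0605, 0.2132]
ee_rot: [3.139, -0.017, -0.035]
wrist_force: [0.9, -0.9, 0.9]
width: 0.0359
time: 28.7
tool_pos: [0.5072, 0.0404, 0.2732]
ee_rot: [3.141, -0.0, 1.018]
wrist_force: [-0.4, -0.1, 0.3]
width: 0.0752
time: 29.53
tool_pos: [0.4623, 0.1404, 0.2732]
ee_rot: [3.141, 0.0, 2.06]
wrist_force: [-0.8, -0.8, 0.6]
width: 0.0752
time: 30.37
tool_pos: [0.4573, 0.1403, 0.2731]
ee_rot: [3.141, 0.0, 3.106]
wrist_force: [-0.4, 0.5, -0.9]
width: 0.0755
30.3667 [0.45726502 0.14030679 0.2731407 ] [3.14140614e+00 4.92739774e-04 3.10604910e+00] 0.07553456817294125 [ 1.79053797e-01 -7.81855289e-02  1.44712815e+00  7.88968353e-05
  1.77212887e+00 -1.35618322e+00]
```

View pics/w13.png

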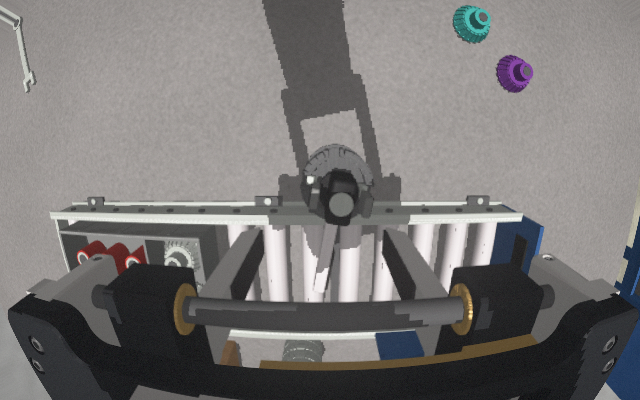

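View pics/side5.png

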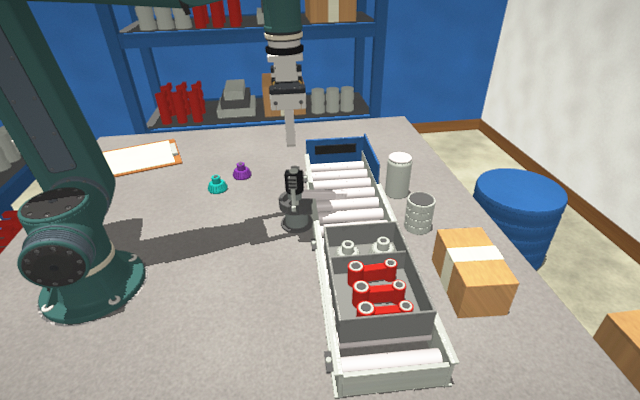

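View pics/scene5.png

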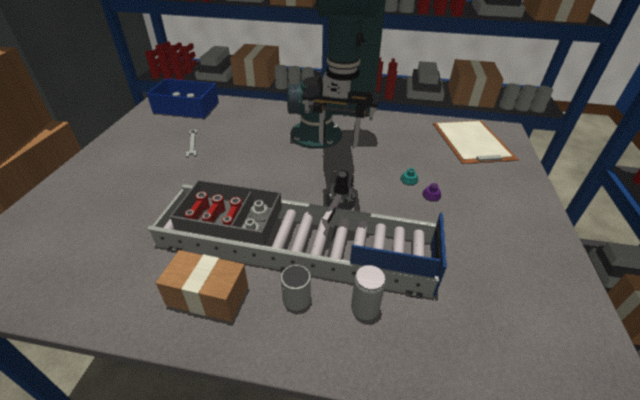

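All five castings are in. Next I measure the knob and the direction of the arm.

```bash
python3 - <<'E'
from h import *
s=dict(np.load('pics/w13.npz')); q=np.load('pics/o13.npy'); o=dict(tool_pos=q[:3],ee_rot=q[3:])
print(wplane(s,o,341,205,.16),wdepth(s,o,341,205))
for p in [(322,272),(326,260),(330,245),(333,232),(318,285)]:
    print(p,wdepth(s,o,*p).round(4))
im=s['image'][130:310,250:450]; cv2.imwrite('pics/w13c.png',cv2.resize(im[:,:,::-1],None,fx=3.3,fy=3.3,interpolation=cv2.INTER_CUBIC))
# point-cloud of knob in wrist view
pts=[]
for v in range(130,300):
    for u in range(280,400):
        if s['depth'][v,u]>0: 
            p=wdepth(s,o,u,v); pts.append(np.r_[p,u,v])
pts=np.array(pts)
k=pts[(pts[:,2]>.156)&(pts[:,2]<.17)]; print('top',k.mean(0),cv2.minAreaRect(k[:,:2].astype(np.float32)*1000),len(k))
k=pts[(pts[:,2]>.12)&(pts[:,2]<.163)]; print('all',cv2.minAreaRect(k[:,:2].astype(np.float32)*1000),len(k))
k=pts[(pts[:,2]>.1)&(pts[:,2]<.107)&(pts[:,0]>.5)]; print('arm top',k.mean(0),cv2.minAreaRect(k[:,:2].astype(np.float32)*1000),len(k))
for nm in ('side5','scene5'):
    P=cloud(dict(np.load(f'pics/{nm}.npz'))).reshape(-1,3); P=P[~np.isnan(P[:,0])]
    k=P[(P[:,2]>.101)&(P[:,2]<.107)&(P[:,0]>.5)&(P[:,0]<.6)&(P[:,1]>.08)&(P[:,1]<.2)]; print(nm,'arm',len(k),k.mean(0),np.polyfit(k[:,0],k[:,1],1) if len(k)>5 else '')
    k=P[(P[:,2]>.124)&(P[:,2]<.18)&(P[:,0]>.4)&(P[:,0]<.52)&(P[:,1]>.1)&(P[:,1]<.21)]; print(cv2.minAreaRect(k[:,:2].astype(np.float32)*1000),k[:,2].max())
    k=k[k[:,2]>.156]; print('t',cv2.minAreaRect(k[:,:2].astype(np.float32)*1000), k.mean(0))
E
```

```text
[0.45987255 0.15573453 0.16      ] [0.45980834 0.15572252 0.16022554]
(322, 272) [0.5574 0.1349 0.1043]
(326, 260) [0.5417 0.1402 0.1043]
(330, 245) [0.523  0.1453 0.1037]
(333, 232) [0.5072 0.1491 0.1036]
(318, 285) [0.5753 0.1295 0.1043]
top [4.58119249e-01 1.55693030e-01 1.58737209e-01 3.40777047e+02
 2.02661550e+02] ((458.5279846191406, 155.4126434326172), (58.45750045776367, 42.70783615112305), 79.63554382324219) 1368
all ((458.5950012207031, 155.53663635253906), (60.56056213378906, 44.55210876464844), 79.12355041503906) 1949
arm top [5.41930175e-01 1.38999557e-01 1.03593904e-01 3.25078409e+02
 2.59431818e+02] ((543.2412109375, 139.3810577392578), (17.728721618652344, 89.41829681396484), 79.43272399902344) 880
side5 arm 129 [0.54351621 0.13552206 0.10341629] [-0.21730947  0.25363328]
((459.6474914550781, 152.09439086914062), (60.20610809326172, 44.327510833740234), 80.40518951416016) 0.16312423432168302
t ((459.5115661621094, 154.81118774414062), (41.99677276611328, 56.774200439453125), 15.220439910888672) [0.45952497 0.15190079 0.15859723]
scene5 arm 89 [0.5491532  0.13937603 0.10239872] [-0.19418767  0.24601481]
((461.7904968261719, 158.03297424316406), (58.880615234375, 44.08275604248047), 74.90428161621094) 0.16109545322918864
t ((462.1658020019531, 158.15695190429688), (36.35197448730469, 54.627010345458984), 9.8632173538208) [0.4629859  0.15813312 0.15802968]
```

View pics/w13c.png

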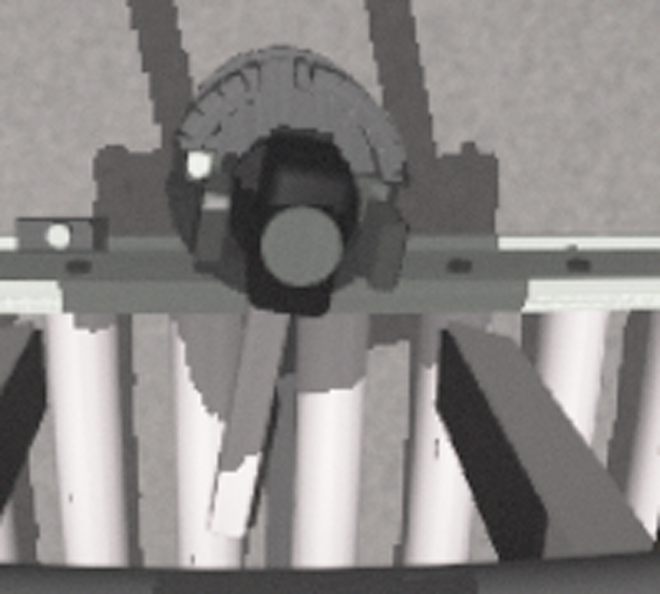

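```bash

python3 -m inch '[{"linear":[0.02,0.154,0],"twist":-0.144,"gripper":0.8},{"linear":[0.02,0.154,-0.2],"twist":-0.144,"gripper":0.8},{"linear":[0.02,0.154,-0.5],"twist":-0.144,"gripper":0.8},{"linear":[0.02,0.154,-0.5],"twist":-0.144,"gripper":0.8},{"linear":[0.02,0.154,-0.5],"twist":-0.144,"gripper":0.8}]'
python3 - <<'E'
from h import *
o=robot.get_obs(); s=save('wrist','w14.png'); print(o['time'],o['tool_pos'],o['ee_rot'],o['width'],o['joint_positions'])
np.save('pics/o14',np.r_[o['tool_pos'],o['ee_rot']])
pts=[]
for v in range(100,330):
    for u in range(230,420):
        if s['depth'][v,u]>0: 
            p=wdepth(s,o,u,v); pts.append(np.r_[p,u,v])
pts=np.array(pts); pts=pts[(np.hypot(pts[:,0]-.4595,pts[:,1]-.1557)<.036)]
k=pts[(pts[:,2]>.15)&(pts[:,2]<.17)]; print('top',k.mean(0),cv2.minAreaRect(k[:,:2].astype(np.float32)*1000),len(k))
E
```

```text
time: 30.93
tool_pos: [0.4581, 0.1555, 0.2214]
ee_rot: [-3.14, -0.004, 2.955]
wrist_force: [-0.9, 0.6, 0.3]
width: 0.0751
30.9333 [0.45805074 0.15551057 0.22139313] [-3.13991901 -0.00413178  2.95530748] 0.07513001544054569 [ 2.09983824e-01 -5.66707669e-02  1.52855939e+00  5.10994030e-05
  1.67416162e+00 -1.17452563e+00]
top [4.56913438e-01 1.56097665e-01 1.58025126e-01 3.24891514e+02
 2.18801400e+02] ((458.2518005371094, 156.443115234375), (59.4545783996582, 43.096275329589844), 79.38410186767578) 2286
```

View pics/w14.png

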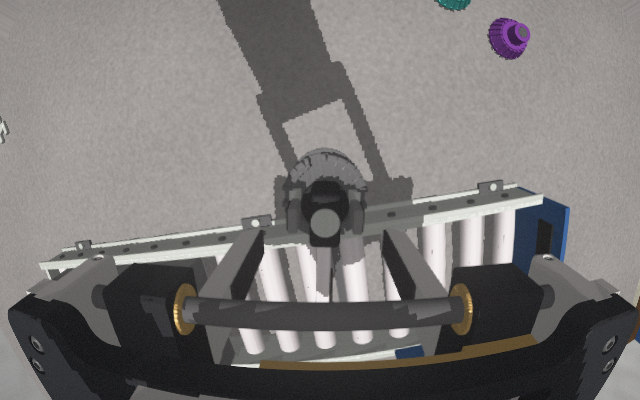

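```bash

python3 -m inch '[{"linear":[0.005,0.005,-0.3],"twist":0,"gripper":0.8},{"linear":[0.005,0.005,-0.6],"twist":0,"gripper":0.8},{"linear":[0.005,0.005,-0.76],"twist":0,"gripper":0.8},{"linear":[0.005,0.005,-0.76],"twist":0,"gripper":0.8},{"linear":[0.005,0.005,-0.76],"twist":0,"gripper":0.8},{"linear":[0.005,0.005,-0.76],"twist":0,"gripper":0.65}]'
python3 -m inch '[{"linear":[0,0,0],"twist":0,"gripper":0.3},{"linear":[0,0,0],"twist":0,"gripper":0.3},{"linear":[0,0,0],"twist":0,"gripper":0.3},{"linear":[0,0,0],"twist":0,"gripper":0.3},{"linear":[0,0,0],"twist":0,"gripper":0.3}]'
```

```text
time: 31.48
tool_pos: [0.4614, 0.1565, 0.1499]
ee_rot: [3.14, 0.004, 2.956]
wrist_force: [0.5, -0.9, 0.2]
width: 0.0714
time: 31.9
tool_pos: [0.461, 0.1564, 0.1497]
ee_rot: [3.14, 0.004, 2.956]
wrist_force: [-2.0, -0.5, 7.1]
width: 0.0458
```

```bash

python3 -m inch '[{"linear":[-0.01,0,0],"twist":-0.04,"gripper":0.3},{"linear":[-0.01,0,0],"twist":-0.1,"gripper":0.3},{"linear":[-0.01,0,0],"twist":-0.16,"gripper":0.3},{"linear":[-0.01,0,0],"twist":-0.22,"gripper":0.3},{"linear":[-0.01,0,0],"twist":-0.28,"gripper":0.3},{"linear":[-0.01,0,0],"twist":-0.34,"gripper":0.3},{"linear":[-0.01,0,0],"twist":-0.4,"gripper":0.3},{"linear":[-0.01,0,0],"twist":-0.4,"gripper":0.3}]'
python3 -c "
from h import *
o=robot.get_obs(); print(o['wrist_torque'],o['wrist_force']); save('side','side6.png')"
```

```text
time: 32.57
tool_pos: [0.4605, 0.1557, 0.1496]
ee_rot: [3.139, 0.005, 2.535]
wrist_force: [1.5, -2.5, 5.5]
width: 0.0458
[-0.43166639 -0.25825792 -0.06005778] [ 1.51785116 -2.46805253  5.49287045]
```

View pics/side6.png

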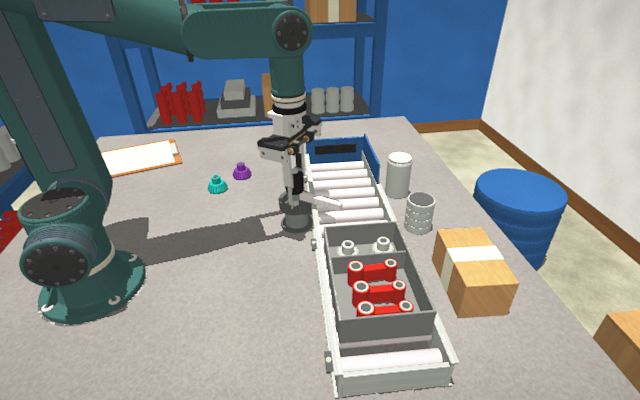

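```bash

python3 -m inch '[{"linear":[-0.005,0,0],"twist":-0.08,"gripper":0.3},{"linear":[-0.01,0,0],"twist":-0.16,"gripper":0.3},{"linear":[-0.01,0,0],"twist":-0.24,"gripper":0.3},{"linear":[-0.01,0,0],"twist":-0.32,"gripper":0.3},{"linear":[-0.01,0,0],"twist":-0.4,"gripper":0.3},{"linear":[-0.01,0,0],"twist":-0.48,"gripper":0.3},{"linear":[-0.01,0,0],"twist":-0.56,"gripper":0.3},{"linear":[-0.01,0,0],"twist":-0.64,"gripper":0.3},{"linear":[-0.01,0,0],"twist":-0.7,"gripper":0.3},{"linear":[-0.01,0,0],"twist":-0.7,"gripper":0.3}]'
python3 -m inch '[{"linear":[0,0,0],"twist":-0.05,"gripper":0.3},{"linear":[0,0,0],"twist":-0.1,"gripper":0.3},{"linear":[0,0,0],"twist":-0.14,"gripper":0.3},{"linear":[0,0,0],"twist":-0.16,"gripper":0.3},{"linear":[0,0,0],"twist":-0.16,"gripper":0.3}]'
python3 -c "
from h import *
o=robot.get_obs(); print(o['wrist_torque'],o['wrist_force'],o['ee_rot'],o['joint_positions'])"
```

```text
time: 33.45
tool_pos: [0.4593, 0.155, 0.1496]
ee_rot: [3.137, 0.004, 1.801]
wrist_force: [0.3, -4.0, 6.8]
width: 0.0465
time: 33.87
tool_pos: [0.4591, 0.155, 0.1496]
ee_rot: [3.137, 0.003, 1.636]
wrist_force: [-0.3, -4.0, 7.1]
width: 0.0459
[-0.77783017  0.09325655  0.40314657] [-0.34860707 -3.95642671  7.07774981] [3.13721762e+00 2.92469476e-03 1.63633425e+00] [ 0.21094372 -0.03270135  1.64853553 -0.00353195  1.52185366  0.1455653 ]
```

```bash

python3 -m inch '[{"linear":[0,0,0],"twist":0.02,"gripper":0.3},{"linear":[0,0,0],"twist":0.02,"gripper":0.55},{"linear":[0,0,0],"twist":0.02,"gripper":0.62},{"linear":[0,0,0],"twist":0.02,"gripper":0.8},{"linear":[0,0,0],"twist":0.02,"gripper":0.8},{"linear":[0,0,0],"twist":0.02,"gripper":0.8}]'
python3 -m inch '[{"linear":[0,0,0.3],"twist":0,"gripper":0.8},{"linear":[0,0,0.7],"twist":0,"gripper":0.8},{"linear":[0,0,1],"twist":0,"gripper":0.8},{"linear":[0,0,1],"twist":0,"gripper":0.8},{"linear":[0,0,1],"twist":0,"gripper":0.8}]'
python3 - <<'E'
from h import *
o=robot.get_obs(); s=save('wrist','w15.png'); print(o['time'],o['tool_pos'],o['ee_rot'],o['width'])
np.save('pics/o15',np.r_[o['tool_pos'],o['ee_rot']])
pts=[]
for v in range(60,330):
    for u in range(200,450):
        if s['depth'][v,u]>0: 
            p=wdepth(s,o,u,v); pts.append(np.r_[p,u,v])
pts=np.array(pts); kk=pts[(np.hypot(pts[:,0]-.4595,pts[:,1]-.1557)<.036)]
k=kk[(kk[:,2]>.145)&(kk[:,2]<.17)]; print('top',k.mean(0),cv2.minAreaRect(k[:,:2].astype(np.float32)*1000),len(k))
k=pts[(pts[:,2]>.1)&(pts[:,2]<.107)&(pts[:,1]<.12)&(pts[:,1]>.0)&(abs(pts[:,0]-.47)<.06)]; print('arm top',k.mean(0),cv2.minAreaRect(k[:,:2].astype(np.float32)*1000),len(k))
save('side','side7.png')
E
```

```text
time: 34.37
tool_pos: [0.4575, 0.1564, 0.1468]
ee_rot: [-3.141, -0.0, 1.658]
wrist_force: [0.0, 0.7, -0.9]
width: 0.0737
time: 34.78
tool_pos: [0.4586, 0.1567, 0.249]
ee_rot: [3.137, -0.001, 1.658]
wrist_force: [0.4, 0.1, -0.2]
width: 0.0748
34.7833 [0.4585932  0.15668374 0.24904685] [ 3.13716955e+00 -8.66991287e-04  1.65780762e+00] 0.07476277243348028
top [4.59135373e-01 1.57793850e-01 1.57512312e-01 3.22981151e+02
 2.07262863e+02] ((459.43096923828125, 156.179931640625), (60.41368103027344, 44.14372634887695), 3.227325916290283) 1963
arm top [4.65844565e-01 7.19080452e-02 1.03350772e-01 3.21932836e+02
 2.68687633e+02] ((466.24310302734375, 71.84986114501953), (16.122928619384766, 84.34005737304688), 4.500385761260986) 938
```

View pics/w15.png

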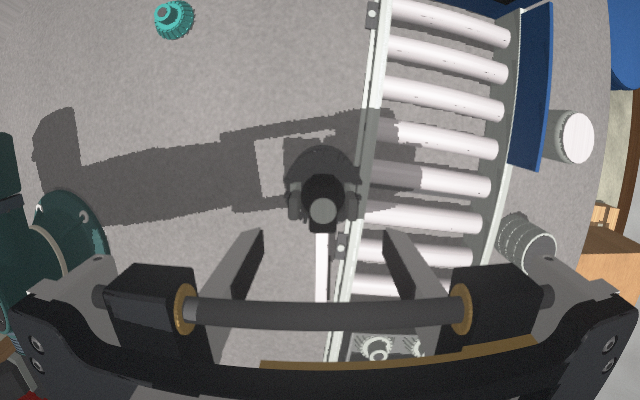

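View pics/side7.png

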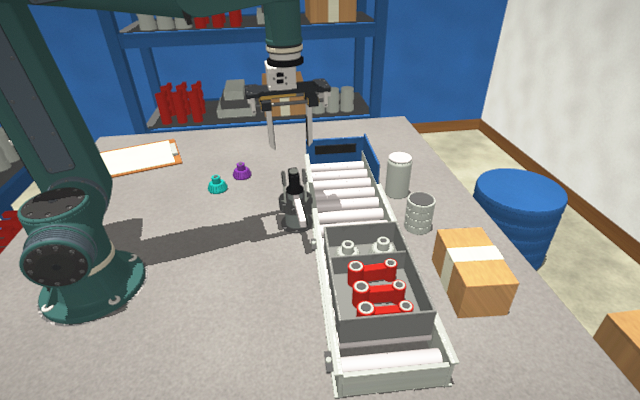

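The gate stands latched open: the arm turned about 75° and both tabs are out at about 60 mm. Next I go behind the tote with closed fingers.

```bash

python3 -m inch '[{"linear":[0.25,-0.4,0],"twist":-0.117,"gripper":0.5},{"linear":[0.25,-0.8,0],"twist":-0.117,"gripper":0},{"linear":[0.25,-0.9,0],"twist":-0.117,"gripper":0},{"linear":[0.25,-0.9,0],"twist":-0.117,"gripper":0}]'
python3 -m inch '[{"linear":[0.25,-0.4,0],"twist":0,"gripper":0},{"linear":[0.25,-0.8,0],"twist":0,"gripper":0},{"linear":[0.25,-0.9,0],"twist":0,"gripper":0},{"linear":[0.25,-0.9,0],"twist":0,"gripper":0}]'
python3 -m inch '[{"linear":[0.25,-0.4,0],"twist":0,"gripper":0},{"linear":[0.25,-0.8,0],"twist":0,"gripper":0},{"linear":[0.25,-0.9,0],"twist":0,"gripper":0},{"linear":[0.25,-0.9,0],"twist":0,"gripper":0}]'
python3 -m inch '[{"linear":[0.25,-0.4,0],"twist":0,"gripper":0},{"linear":[0.25,-0.8,0],"twist":0,"gripper":0},{"linear":[0.25,-0.9,0],"twist":0,"gripper":0},{"linear":[0.25,-0.9,0],"twist":0,"gripper":0}]'
python3 -m inch '[{"linear":[0.25,-0.4,0],"twist":0,"gripper":0},{"linear":[0.25,-0.8,0],"twist":0,"gripper":0},{"linear":[0.25,-0.9,0],"twist":0,"gripper":0},{"linear":[0.25,-0.9,0],"twist":0,"gripper":0},{"linear":[0.25,-0.9,0],"twist":0,"gripper":0}]'
python3 - <<'E'
from h import *
o=robot.get_obs(); s=save('wrist','w16.png'); print(o['time'],o['tool_pos'],o['ee_rot'],o['width'])
np.save('pics/o16',np.r_[o['tool_pos'],o['ee_rot']])
for u in (250,290,350,390):
    for v in range(180,260,2):
        p=wdepth(s,o,u,v)
        if .095<p[2]<.115 and p[1]<-.24: print(u,v,p.round(4))
E
```

```text
time: 35.22
tool_pos: [0.4819, 0.0636, 0.2443]
ee_rot: [-3.137, 0.001, 1.531]
wrist_force: [-0.0, 0.4, 0.7]
width: 0.0519
time: 35.55
tool_pos: [0.5072, -0.0254, 0.2448]
ee_rot: [-3.138, -0.0, 1.531]
wrist_force: [-0.1, 0.6, 0.7]
width: 0.0256
time: 35.88
tool_pos: [0.5324, -0.1146, 0.2453]
ee_rot: [-3.139, -0.001, 1.532]
wrist_force: [-0.7, 1.3, 0.4]
width: 0.0007
time: 36.22
tool_pos: [0.5576, -0.204, 0.2458]
ee_rot: [-3.14, -0.001, 1.533]
wrist_force: [-0.6, 0.3, 0.0]
width: 0.0004
time: 36.63
tool_pos: [0.583, -0.2914, 0.2471]
ee_rot: [-3.142, -0.002, 1.536]
wrist_force: [-0.6, 0.1, -0.5]
width: 0.0004
36.6333 [ 0.58296049 -0.29137745  0.24705756] [-3.14158315e+00 -2.29927535e-03  1.53609487e+00] 0.00035429359425790606
```

View pics/w16.png

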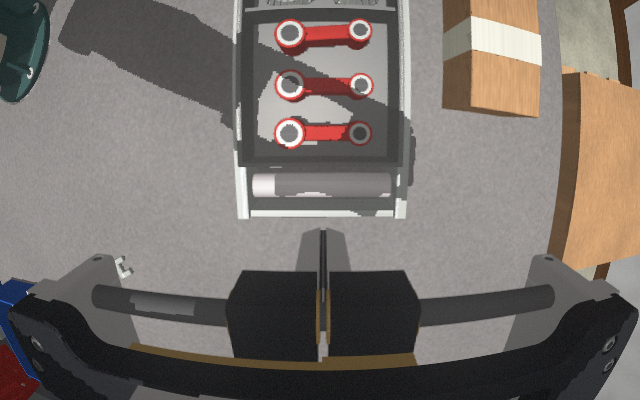

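```bash
python3 - <<'E'
from h import *
s=dict(np.load('pics/w16.npz')); q=np.load('pics/o16.npy'); o=dict(tool_pos=q[:3],ee_rot=q[3:])
for v in list(range(150,176,2))+list(range(200,224,2)): print(v,wdepth(s,o,330,v).round(4))
for u in list(range(228,250,3)): print(u,wdepth(s,o,u,120).round(4))
E
```

```text
150 [ 0.5928 -0.2521  0.0537]
152 [ 0.5927 -0.2545  0.0529]
154 [ 0.5926 -0.2566  0.0546]
156 [ 0.5925 -0.2583  0.0593]
158 [ 0.592  -0.2581  0.0799]
160 [ 0.5916 -0.258   0.0978]
162 [ 0.5913 -0.2585  0.1085]
164 [ 0.5912 -0.2603  0.1099]
166 [ 0.5932 -0.2782  0.0011]
168 [ 5.932e-01 -2.810e-01  1.000e-04]
170 [ 5.931e-01 -2.836e-01  3.000e-04]
172 [ 0.5924 -0.2805  0.0351]
174 [ 0.5922 -0.2821  0.0403]
200 [ 0.5917 -0.3215  0.0118]
202 [ 0.5914 -0.3206  0.0252]
204 [ 0.5912 -0.3206  0.0349]
206 [ 0.591  -0.3214  0.041 ]
208 [ 0.5908 -0.3207  0.0523]
210 [ 0.5906 -0.3211  0.0594]
212 [ 0.5905 -0.3234  0.0599]
214 [ 0.5904 -0.3251  0.0621]
216 [ 0.5904 -0.3282  0.0599]
218 [ 0.5912 -0.3502 -0.0006]
220 [ 0.5911 -0.3527  0.0008]
222 [ 0.591  -0.3564 -0.0015]
228 [ 0.4602 -0.2099  0.0011]
231 [ 0.4637 -0.2102 -0.0014]
234 [ 0.488  -0.212   0.0682]
237 [ 0.5029 -0.2132  0.1091]
240 [ 0.5064 -0.2134  0.1108]
243 [ 0.5064 -0.2135  0.0991]
246 [ 0.5068 -0.2135  0.0882]
249 [ 0.5065 -0.2135  0.0737]
```

```bash

python3 -m inch '[{"linear":[0,0,-0.4],"twist":0,"gripper":0},{"linear":[0,0,-0.8],"twist":0,"gripper":0},{"linear":[0,0,-1],"twist":0,"gripper":0},{"linear":[0,0,-1],"twist":0,"gripper":0}]'
python3 -m inch '[{"linear":[0.05,0,-0.3],"twist":0,"gripper":0},{"linear":[0.05,0,-0.55],"twist":0,"gripper":0},{"linear":[0.05,0,-0.55],"twist":0,"gripper":0},{"linear":[0.05,0,-0.55],"twist":0,"gripper":0},{"linear":[0.05,0,-0.55],"twist":0,"gripper":0}]'
python3 -m inch '[{"linear":[0,0.05,0],"twist":0,"gripper":0},{"linear":[0,0.1,0],"twist":0,"gripper":0},{"linear":[0,0.13,0],"twist":0,"gripper":0},{"linear":[0,0.16,0],"twist":0,"gripper":0},{"linear":[0,0.19,0],"twist":0,"gripper":0},{"linear":[0,0.22,0],"twist":0,"gripper":0},{"linear":[0,0.25,0],"twist":0,"gripper":0},{"linear":[0,0.28,0],"twist":0,"gripper":0},{"linear":[0,0.31,0],"twist":0,"gripper":0},{"linear":[0,0.35,0],"twist":0,"gripper":0}]'
```

```text
time: 37.02
tool_pos: [0.58, -0.289, 0.1406]
ee_rot: [-3.132, -0.007, 1.538]
wrist_force: [-1.5, 0.3, 0.7]
width: 0.0004
time: 37.43
tool_pos: [0.5891, -0.2935, 0.0953]
ee_rot: [3.138, 0.002, 1.536]
wrist_force: [0.1, 0.0, 0.7]
width: 0.0004
time: 38.27
tool_pos: [0.588, -0.259, 0.0922]
ee_rot: [3.14, 0.001, 1.535]
wrist_force: [1.0, -1.5, -0.1]
width: 0.0
```

```bash

P='x'
python3 -m inch '[{"linear":[0,0.06,0],"twist":0,"gripper":0},{"linear":[0.01,0.14,0],"twist":0,"gripper":0},{"linear":[0.01,0.23,0],"twist":0,"gripper":0},{"linear":[0.01,0.32,0],"twist":0,"gripper":0},{"linear":[0.02,0.41,0],"twist":0,"gripper":0},{"linear":[0.02,0.5,0],"twist":0,"gripper":0},{"linear":[0.02,0.59,0],"twist":0,"gripper":0},{"linear":[0.03,0.68,0],"twist":0,"gripper":0},{"linear":[0.03,0.77,0],"twist":0,"gripper":0},{"linear":[0.03,0.86,0],"twist":0,"gripper":0}]'
python3 -m inch '[{"linear":[0,0.09,0],"twist":0,"gripper":0},{"linear":[0.01,0.18,0],"twist":0,"gripper":0},{"linear":[0.01,0.27,0],"twist":0,"gripper":0},{"linear":[0.01,0.36,0],"twist":0,"gripper":0},{"linear":[0.02,0.45,0],"twist":0,"gripper":0},{"linear":[0.02,0.54,0],"twist":0,"gripper":0},{"linear":[0.02,0.63,0],"twist":0,"gripper":0},{"linear":[0.03,0.72,0],"twist":0,"gripper":0},{"linear":[0.03,0.81,0],"twist":0,"gripper":0},{"linear":[0.03,0.9,0],"twist":0,"gripper":0}]'
python3 -c "
from h import *
o=robot.get_obs(); print(o['tool_pos'],o['ee_rot'])
np.save('pics/o17',np.r_[o['tool_pos'],o['ee_rot']]);save('wrist','w17.png');save('side','side8.png')"
```

```text
time: 39.1
tool_pos: [0.5908, -0.1718, 0.0919]
ee_rot: [3.141, -0.0, 1.535]
wrist_force: [1.7, -1.7, -1.1]
width: 0.0005
time: 39.93
tool_pos: [0.5939, -0.0819, 0.0919]
ee_rot: [3.141, 0.0, 1.535]
wrist_force: [1.4, -1.9, -1.2]
width: 0.0006
[ 0.5938764  -0.08186234  0.09191947] [3.14107327e+00 3.00485899e-06 1.53499070e+00]
```

View pics/w17.png

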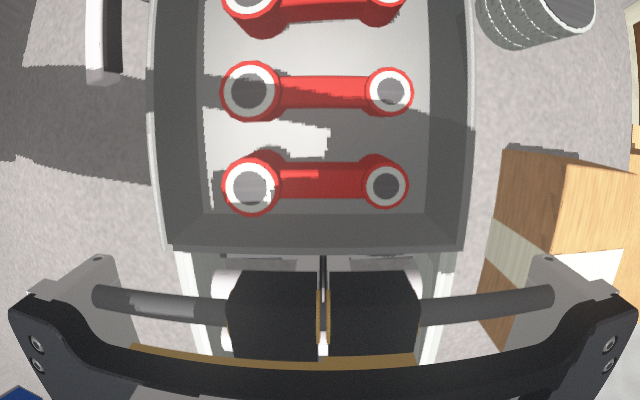

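View pics/side8.png

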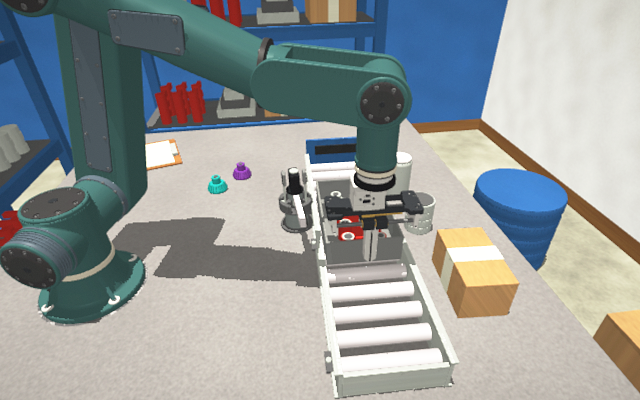

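```bash

python3 -m inch '[{"linear":[0,0.09,0],"twist":0,"gripper":0},{"linear":[0.01,0.18,0],"twist":0,"gripper":0},{"linear":[0.01,0.27,0],"twist":0,"gripper":0},{"linear":[0.01,0.36,0],"twist":0,"gripper":0},{"linear":[0.02,0.45,0],"twist":0,"gripper":0},{"linear":[0.02,0.54,0],"twist":0,"gripper":0},{"linear":[0.02,0.63,0],"twist":0,"gripper":0},{"linear":[0.03,0.72,0],"twist":0,"gripper":0},{"linear":[0.03,0.81,0],"twist":0,"gripper":0},{"linear":[0.03,0.9,0],"twist":0,"gripper":0}]'
python3 -m inch '[{"linear":[0,0.09,0],"twist":0,"gripper":0},{"linear":[0.01,0.18,0],"twist":0,"gripper":0},{"linear":[0.01,0.27,0],"twist":0,"gripper":0},{"linear":[0.01,0.36,0],"twist":0,"gripper":0},{"linear":[0.02,0.45,0],"twist":0,"gripper":0},{"linear":[0.02,0.54,0],"twist":0,"gripper":0},{"linear":[0.02,0.62,0],"twist":0,"gripper":0},{"linear":[0.03,0.7,0],"twist":0,"gripper":0},{"linear":[0.03,0.77,0],"twist":0,"gripper":0},{"linear":[0.03,0.84,0],"twist":0,"gripper":0}]'
python3 -m inch '[{"linear":[0,0.05,0],"twist":0,"gripper":0},{"linear":[0,0.1,0],"twist":0,"gripper":0},{"linear":[0,0.14,0],"twist":0,"gripper":0},{"linear":[0.01,0.18,0],"twist":0,"gripper":0},{"linear":[0.01,0.21,0],"twist":0,"gripper":0},{"linear":[0.01,0.24,0],"twist":0,"gripper":0},{"linear":[0.01,0.26,0],"twist":0,"gripper":0},{"linear":[0.01,0.28,0],"twist":0,"gripper":0},{"linear":[0.01,0.3,0],"twist":0,"gripper":0},{"linear":[0.01,0.32,0],"twist":0,"gripper":0}]'
python3 -c "
from h import *
o=robot.get_obs(); print(o['tool_pos'],o['ee_rot'])
np.save('pics/o18',np.r_[o['tool_pos'],o['ee_rot']]);save('wrist','w18.png');save('scene','scene8.png')"
```

```text
time: 40.87
tool_pos: [0.597, 0.0082, 0.092]
ee_rot: [3.141, 0.0, 1.535]
wrist_force: [0.5, -2.0, -0.0]
width: 0.0003
time: 41.7
tool_pos: [0.5998, 0.0919, 0.0919]
ee_rot: [3.141, 0.0, 1.535]
wrist_force: [0.8, -1.9, -1.0]
width: 0.0004
time: 42.53
tool_pos: [0.6009, 0.1232, 0.092]
ee_rot: [3.141, 0.0, 1.535]
wrist_force: [1.7, -1.3, -0.2]
width: 0.0005
[0.60085438 0.12316042 0.09195906] [3.14116305e+00 2.90340494e-04 1.53472650e+00]
```

View pics/w18.png

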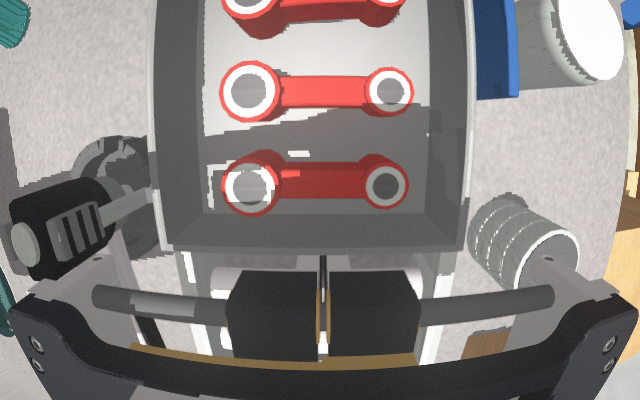

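View pics/scene8.png

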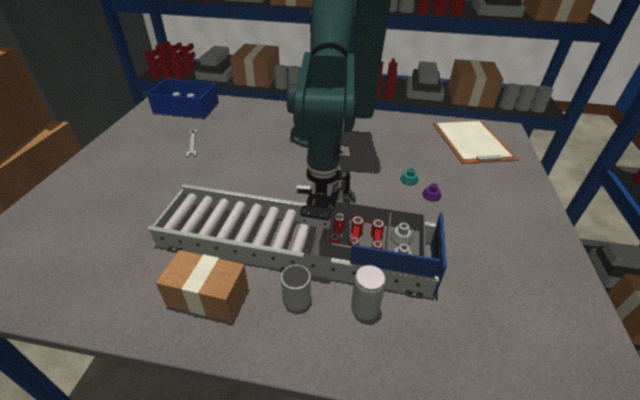

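```bash

python3 -m inch '[{"linear":[0,0.02,0],"twist":0,"gripper":0},{"linear":[0,0.04,0],"twist":0,"gripper":0},{"linear":[0,0.06,0],"twist":0,"gripper":0},{"linear":[0,0.08,0],"twist":0,"gripper":0},{"linear":[0,0.1,0],"twist":0,"gripper":0},{"linear":[0,0.12,0],"twist":0,"gripper":0},{"linear":[0.01,0.14,0],"twist":0,"gripper":0},{"linear":[0.01,0.16,0],"twist":0,"gripper":0},{"linear":[0.01,0.18,0],"twist":0,"gripper":0},{"linear":[0.01,0.2,0],"twist":0,"gripper":0}]'
python3 -m inch '[{"linear":[0,0.015,0],"twist":0,"gripper":0},{"linear":[0,0.03,0],"twist":0,"gripper":0},{"linear":[0,0.045,0],"twist":0,"gripper":0},{"linear":[0,0.06,0],"twist":0,"gripper":0},{"linear":[0,0.07,0],"twist":0,"gripper":0},{"linear":[0,0.08,0],"twist":0,"gripper":0},{"linear":[0,0.09,0],"twist":0,"gripper":0},{"linear":[0,0.1,0],"twist":0,"gripper":0}]'
```

```text
time: 43.47
tool_pos: [0.6016, 0.1435, 0.092]
ee_rot: [-3.141, 0.0, 1.535]
wrist_force: [-0.2, -1.3, 1.0]
width: 0.0007
time: 44.13
tool_pos: [0.6019, 0.1532, 0.092]
ee_rot: [3.141, 0.0, 1.535]
wrist_force: [0.8, -1.0, 0.2]
width: 0.0005
```

```bash

python3 -m inch '[{"linear":[0,0.01,0],"twist":0,"gripper":0},{"linear":[0,0.02,0],"twist":0,"gripper":0},{"linear":[0,0.03,0],"twist":0,"gripper":0},{"linear":[0,0.04,0],"twist":0,"gripper":0},{"linear":[0,0.05,0],"twist":0,"gripper":0}]'
python3 -m inch '[{"linear":[0,0.01,0],"twist":0,"gripper":0},{"linear":[0,0.02,0],"twist":0,"gripper":0},{"linear":[0,0.03,0],"twist":0,"gripper":0},{"linear":[0,0.03,0],"twist":0,"gripper":0}]'
```

```text
time: 44.55
tool_pos: [0.6018, 0.1575, 0.0921]
ee_rot: [3.141, 0.002, 1.535]
wrist_force: [1.2, -5.6, -0.1]
width: 0.0008
time: 44.88
tool_pos: [0.6018, 0.1575, 0.0921]
ee_rot: [-3.142, 0.007, 1.533]
wrist_force: [-1.1, -10.8, 1.6]
width: 0.0001
```

```bash

python3 -m inch '[{"linear":[0,-0.03,0],"twist":0,"gripper":0},{"linear":[0,-0.06,0],"twist":0,"gripper":0},{"linear":[0,-0.2,0],"twist":0,"gripper":0},{"linear":[0,-0.3,0.3],"twist":0,"gripper":0},{"linear":[0,-0.3,0.7],"twist":0,"gripper":0},{"linear":[0,-0.3,1],"twist":0,"gripper":0},{"linear":[0,-0.3,1],"twist":0,"gripper":0}]'
python3 -m inch '[{"linear":[-0.3,0,0.4],"twist":0.13,"gripper":0},{"linear":[-0.7,0.1,0.6],"twist":0.13,"gripper":0},{"linear":[-1,0.2,0.6],"twist":0.13,"gripper":0.8},{"linear":[-1,0.3,0.6],"twist":0.13,"gripper":0.8},{"linear":[-1,0.3,0.6],"twist":0.13,"gripper":0.8}]'
python3 - <<'E'
from h import *
o=robot.get_obs(); s=save('wrist','w19.png'); print(o['time'],o['tool_pos'],o['ee_rot'],o['width'])
np.save('pics/o19',np.r_[o['tool_pos'],o['ee_rot']]); save('scene','scene9.png'); save('side','side9.png')
E
```

```text
time: 45.47
tool_pos: [0.605, 0.1313, 0.201]
ee_rot: [3.127, -0.003, 1.535]
wrist_force: [0.7, -0.5, 1.3]
width: 0.0005
time: 45.88
tool_pos: [0.5004, 0.1626, 0.2528]
ee_rot: [3.139, -0.001, 1.674]
wrist_force: [0.2, 0.1, 0.0]
width: 0.0172
45.8833 [0.50035718 0.16260629 0.25283423] [ 3.13935487e+00 -1.46294013e-03  1.67386445e+00] 0.01721686240522459
```

View pics/w19.png

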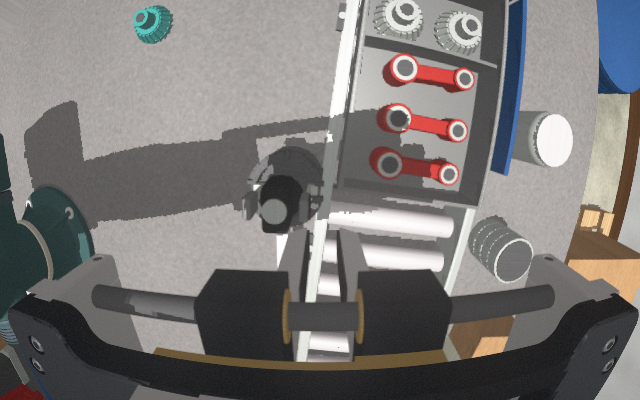

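View pics/side9.png

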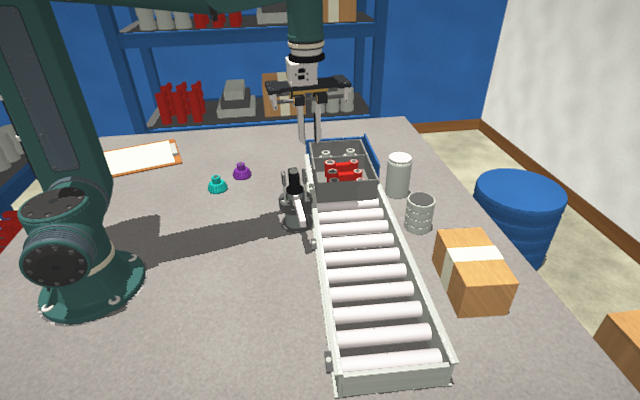

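```bash
python3 - <<'E'
from h import *
s=dict(np.load('pics/w19.npz')); q=np.load('pics/o19.npy'); o=dict(tool_pos=q[:3],ee_rot=q[3:])
for v in range(188,216,2):
    p=wdepth(s,o,410,v); print(v,p.round(4))
for nm in ('side9','scene9'):
    P=cloud(dict(np.load(f'pics/{nm}.npz'))).reshape(-1,3); P=P[~np.isnan(P[:,0])]
    for a in (.57,.6,.63):
        k=P[(P[:,2]>.105)&(P[:,2]<.117)&(abs(P[:,0]-a)<.012)&(P[:,1]>.1)&(P[:,1]<.46)]; h=np.histogram(k[:,1],bins=np.arange(.15,.44,.003)); print(nm,a,[(round(h[1][i],3),int(h[0][i])) for i in range(len(h[0])) if h[0][i]>1])
E
```

```text
188 [0.6042 0.1693 0.0611]
190 [0.5993 0.1701 0.0777]
192 [0.5954 0.1705 0.0911]
194 [0.5935 0.1698 0.0981]
196 [0.5899 0.1702 0.1102]
198 [0.5905 0.168  0.1096]
200 [0.5909 0.1658 0.1093]
202 [ 6.274e-01  1.379e-01 -3.000e-04]
204 [ 6.280e-01  1.349e-01 -5.000e-04]
206 [0.6281 0.1323 0.0007]
208 [6.288e-01 1.293e-01 2.000e-04]
210 [ 6.295e-01  1.262e-01 -4.000e-04]
212 [0.6176 0.1334 0.0368]
214 [0.6163 0.1322 0.0421]
side9 0.57 [(np.float64(0.162), 2), (np.float64(0.165), 15), (np.float64(0.168), 6), (np.float64(0.408), 4), (np.float64(0.411), 5), (np.float64(0.414), 4), (np.float64(0.417), 6), (np.float64(0.42), 8), (np.float64(0.423), 3), (np.float64(0.426), 4)]
side9 0.6 [(np.float64(0.162), 4), (np.float64(0.165), 15), (np.float64(0.408), 4), (np.float64(0.411), 5), (np.float64(0.414), 6), (np.float64(0.417), 5), (np.float64(0.42), 11)]
side9 0.63 [(np.float64(0.162), 11), (np.float64(0.165), 9), (np.float64(0.408), 5), (np.float64(0.411), 7), (np.float64(0.414), 4), (np.float64(0.417), 9), (np.float64(0.42), 8), (np.float64(0.423), 3)]
scene9 0.57 [(np.float64(0.168), 6), (np.float64(0.171), 5), (np.float64(0.414), 7), (np.float64(0.417), 6), (np.float64(0.42), 4), (np.float64(0.423), 10), (np.float64(0.426), 7), (np.float64(0.429), 7)]
scene9 0.6 [(np.float64(0.168), 8), (np.float64(0.171), 3), (np.float64(0.411), 3), (np.float64(0.414), 10), (np.float64(0.42), 9), (np.float64(0.423), 7), (np.float64(0.426), 10)]
scene9 0.63 [(np.float64(0.165), 2), (np.float64(0.168), 9), (np.float64(0.411), 5), (np.float64(0.414), 10), (np.float64(0.42), 12), (np.float64(0.423), 10), (np.float64(0.426), 7)]
```

```bash

python3 -m inch '[{"linear":[-0.41,-0.06,0],"twist":-0.03,"gripper":0.8},{"linear":[-0.41,-0.06,0],"twist":-0.03,"gripper":0.8},{"linear":[-0.41,-0.06,0],"twist":-0.03,"gripper":0.8},{"linear":[-0.41,-0.06,0],"twist":-0.03,"gripper":0.8},{"linear":[-0.41,-0.06,0],"twist":-0.03,"gripper":0.8},{"linear":[-0.41,-0.06,-0.2],"twist":-0.03,"gripper":0.8},{"linear":[-0.41,-0.06,-0.3],"twist":-0.03,"gripper":0.8},{"linear":[-0.41,-0.06,-0.3],"twist":-0.03,"gripper":0.8}]'
python3 - <<'E'
from h import *
o=robot.get_obs(); s=save('wrist','w20.png'); print(o['time'],o['tool_pos'],o['ee_rot'],o['width'])
pts=[]
for v in range(100,330):
    for u in range(230,420):
        if s['depth'][v,u]>0: 
            p=wdepth(s,o,u,v); pts.append(np.r_[p,u,v])
pts=np.array(pts); pts=pts[(np.hypot(pts[:,0]-.4595,pts[:,1]-.1557)<.036)]
k=pts[(pts[:,2]>.145)&(pts[:,2]<.17)]; print('top',k.mean(0),cv2.minAreaRect(k[:,:2].astype(np.float32)*1000),len(k))
E
```

```text
time: 46.7
tool_pos: [0.4602, 0.1549, 0.2194]
ee_rot: [-3.137, 0.001, 1.639]
wrist_force: [0.8, -0.6, -0.1]
width: 0.075
46.7 [0.46023468 0.15488767 0.21941326] [-3.13697532e+00  7.45908295e-04  1.63938651e+00] 0.07504530198848815
top [4.58904434e-01 1.57966861e-01 1.57568931e-01 3.21608661e+02
 2.15409783e+02] ((459.11505126953125, 156.08021545410156), (60.01949691772461, 43.964599609375), 3.8553223609924316) 2494
```

View pics/w20.png

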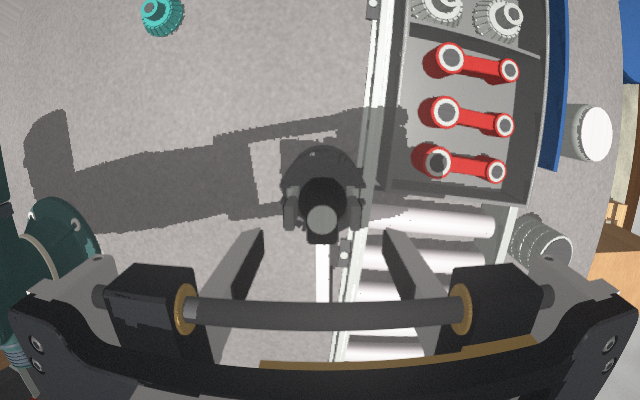

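Centred on the knob; going down to pinch.

```bash

python3 -m inch '[{"linear":[-0.01,0.01,-0.3],"twist":0,"gripper":0.8},{"linear":[-0.01,0.01,-0.6],"twist":0,"gripper":0.8},{"linear":[-0.01,0.01,-0.72],"twist":0,"gripper":0.8},{"linear":[-0.01,0.01,-0.72],"twist":0,"gripper":0.8},{"linear":[-0.01,0.01,-0.72],"twist":0,"gripper":0.8},{"linear":[-0.01,0.01,-0.72],"twist":0,"gripper":0.65}]'
python3 -m inch '[{"linear":[0,0,0],"twist":0,"gripper":0.3},{"linear":[0,0,0],"twist":0,"gripper":0.3},{"linear":[0,0,0],"twist":0,"gripper":0.3},{"linear":[0,0,0],"twist":0,"gripper":0.3},{"linear":[0,0,0],"twist":0,"gripper":0.3}]'
python3 -m inch '[{"linear":[0,0,0],"twist":0.04,"gripper":0.3},{"linear":[0,0,0],"twist":0.1,"gripper":0.3},{"linear":[0,0,0],"twist":0.16,"gripper":0.3},{"linear":[0,0,0],"twist":0.22,"gripper":0.3},{"linear":[0,0,0],"twist":0.3,"gripper":0.3},{"linear":[0,0,0],"twist":0.38,"gripper":0.3},{"linear":[0,0,0],"twist":0.46,"gripper":0.3},{"linear":[0,0,0],"twist":0.54,"gripper":0.3},{"linear":[0,0,0],"twist":0.6,"gripper":0.3},{"linear":[0,0,0],"twist":0.6,"gripper":0.3}]'
```

```text
time: 47.25
tool_pos: [0.461, 0.1565, 0.1521]
ee_rot: [3.138, -0.0, 1.64]
wrist_force: [0.2, -0.0, 0.5]
width: 0.0712
time: 47.67
tool_pos: [0.4592, 0.1564, 0.1523]
ee_rot: [3.141, -0.0, 1.64]
wrist_force: [-6.7, -0.5, 9.6]
width: 0.0454
time: 48.5
tool_pos: [0.4594, 0.1564, 0.1523]
ee_rot: [3.141, 0.0, 2.271]
wrist_force: [-5.1, -1.0, 9.0]
width: 0.0455
```

```bash

python3 -m inch '[{"linear":[0,0,0],"twist":0.06,"gripper":0.3},{"linear":[0,0,0],"twist":0.14,"gripper":0.3},{"linear":[0,0,0],"twist":0.22,"gripper":0.3},{"linear":[0,0,0],"twist":0.3,"gripper":0.3},{"linear":[0,0,0],"twist":0.38,"gripper":0.3},{"linear":[0,0,0],"twist":0.46,"gripper":0.3},{"linear":[0,0,0],"twist":0.54,"gripper":0.3},{"linear":[0,0,0],"twist":0.61,"gripper":0.3},{"linear":[0,0,0],"twist":0.66,"gripper":0.3},{"linear":[0,0,0],"twist":0.66,"gripper":0.3}]'
python3 -c "
from h import *
o=robot.get_obs(); print(o['wrist_torque'],o['wrist_force'],o['ee_rot'])"
```

```text
time: 49.33
tool_pos: [0.4596, 0.1566, 0.1523]
ee_rot: [3.14, 0.001, 2.959]
wrist_force: [-4.5, 0.3, 7.9]
width: 0.0454
[ 0.02877552  0.85867124 -0.65963637] [-4.45183114  0.25413298  7.91684649] [3.14007592e+00 9.18725146e-04 2.95929723e+00]
```

```bash

python3 -m inch '[{"linear":[0,0,0],"twist":0,"gripper":0.3},{"linear":[0,0,0],"twist":0,"gripper":0.55},{"linear":[0,0,0],"twist":0,"gripper":0.62},{"linear":[0,0,0],"twist":0,"gripper":0.8},{"linear":[0,0,0],"twist":0,"gripper":0.8},{"linear":[0,0,0],"twist":0,"gripper":0.8}]'
python3 -m inch '[{"linear":[0,0,0.3],"twist":0,"gripper":0.8},{"linear":[0,0,0.7],"twist":0,"gripper":0.8},{"linear":[0,0,1],"twist":0,"gripper":0.8},{"linear":[0,0,1],"twist":0,"gripper":0.8},{"linear":[0,0,1],"twist":0,"gripper":0.8}]'
python3 - <<'E'
from h import *
o=robot.get_obs(); s=save('wrist','w21.png'); print(o['time'],o['tool_pos'],o['ee_rot'],o['width'])
pts=[]
for v in range(100,330):
    for u in range(200,450):
        if s['depth'][v,u]>0: 
            p=wdepth(s,o,u,v); pts.append(np.r_[p,u,v])
pts=np.array(pts); kk=pts[(np.hypot(pts[:,0]-.4595,pts[:,1]-.1557)<.036)]
k=kk[(kk[:,2]>.145)&(kk[:,2]<.17)]; print('top',k.mean(0),cv2.minAreaRect(k[:,:2].astype(np.float32)*1000),len(k))
k=pts[(pts[:,2]>.1)&(pts[:,2]<.106)&(pts[:,0]>.5)&(pts[:,1]<.16)]; print('arm top',k.mean(0),cv2.minAreaRect(k[:,:2].astype(np.float32)*1000),len(k))
save('side','side10.png');save('scene','scene10.png')
E
```

```text
time: 49.83
tool_pos: [0.46, 0.1562, 0.1501]
ee_rot: [3.141, 0.001, 2.959]
wrist_force: [-0.4, 0.1, -0.4]
width: 0.0739
time: 50.25
tool_pos: [0.4609, 0.1565, 0.2521]
ee_rot: [3.14, 0.005, 2.959]
wrist_force: [-0.2, -0.4, -0.3]
width: 0.0753
50.25 [0.46092346 0.15645063 0.25213398] [3.13964126 0.00480366 2.95915746] 0.075279706145823
top [4.57282108e-01 1.55862759e-01 1.57602012e-01 3.22340122e+02
 2.03933299e+02] ((459.1549987792969, 155.8809814453125), (60.58708953857422, 44.079105377197266), 79.22636413574219) 1964
arm top [5.41943818e-01 1.39192771e-01 1.03636793e-01 3.21298633e+02
 2.65356467e+02] ((542.7301025390625, 139.46617126464844), (16.336624145507812, 87.14714050292969), 78.28997039794922) 951
```

View pics/w21.png

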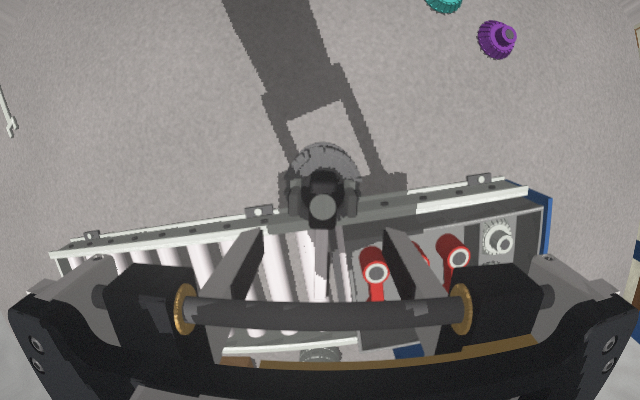

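View pics/side10.png

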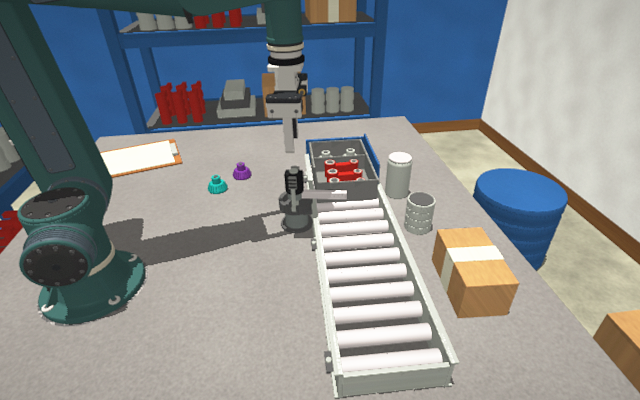

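```bash
python3 - <<'E'
from h import *
for nm in ('side10','scene10'):
    P=cloud(dict(np.load(f'pics/{nm}.npz'))).reshape(-1,3); P=P[~np.isnan(P[:,0])]
    for a in (.57,.6,.63):
        k=P[(P[:,2]>.105)&(P[:,2]<.117)&(abs(P[:,0]-a)<.012)&(P[:,1]>.15)&(P[:,1]<.3)]; print(nm,a,np.median(k[:,1]).round(4))
    k=P[(P[:,2]>.124)&(P[:,2]<.18)&(P[:,0]>.4)&(P[:,0]<.52)&(P[:,1]>.1)&(P[:,1]<.21)]; print(cv2.minAreaRect(k[:,:2].astype(np.float32)*1000))
s=dict(np.load('pics/scene10.npz')); im=s['image'][170:320,280:470]; cv2.imwrite('pics/s10c.png',cv2.resize(im[:,:,::-1],None,fx=4,fy=4,interpolation=cv2.INTER_CUBIC))
s0=dict(np.load('pics/scene5.npz')); 
E
```

```text
side10 0.57 0.1664
side10 0.6 0.1663
side10 0.63 0.1647
((460.8374328613281, 151.980224609375), (59.15469741821289, 43.4664306640625), 57.3986930847168)
scene10 0.57 0.1709
scene10 0.6 0.1698
scene10 0.63 0.1689
((463.4549560546875, 158.06463623046875), (58.39804458618164, 44.76408386230469), 58.361576080322266)
```

View pics/s10c.png

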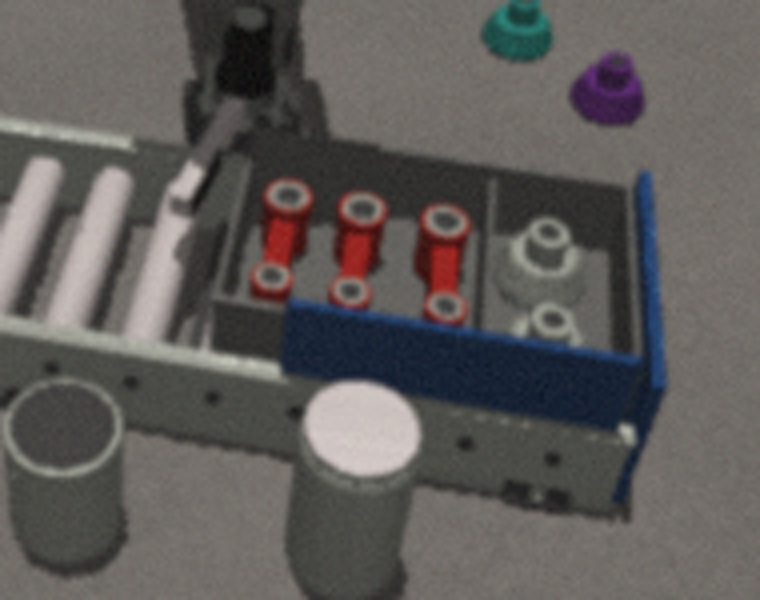

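```bash
python3 -c "
from bench import robot
print(robot.close_job()); print(robot.get_obs()['time'])"
```

```text
the job is handed in; nothing more can be done
None
the job is handed in; nothing more can be done
```

I handed the job in at about 50 s on the robot's clock; it returns no verdict, so what follows is from my own last checks.

**What I did**
- I put three red levers in the tote's long compartment and two steel bevel gears in the short one. I left the purple and turquoise look-alikes alone.
- I pinched both tabs and swung the gate about 75° to its open latch.
- I pushed the tote from its rear wall until it met the stop. The push read about 2 N while rolling and 11 N at the wrist on the buffer.
- I swung the gate back and let the tabs out.

**Last checks**
- **Castings:** all five lie flat and apart in their compartments.
- **Tote:** its rear wall stands at y ≈ 0.166 m in the side view and ≈ 0.170 m in the scene view. Allowing for the 250 mm length, that puts its front at the buffer, and it did not roll back.
- **Gate:** the knob stands within about 0.01 rad of its starting angle and the arm within about 0.02 rad.
- **Tabs:** about 60 mm over both, the same reading as at the start, so both are out.
- **Robot and bystanders:** the gripper was about 0.1 m above the knob and touching nothing. The carton, collars and can looked unmoved, though I did not measure them.

**Disagreements**
- The arm sat about 0.15 rad off square to the track when shut, at the start as at the end. I took the starting latched angle as zero.
- Lever B met the tote floor about 5 mm sooner than expected, with about 12 N. It had probably tilted in the grip, and it lay flat once released.
- The two fixed cameras gave knob angles about 20° off the wrist view at the end. I trusted the wrist view, which looks straight down on the knob.

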